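# Put the nested jig bushes back in their box and clip the cover on

### The arm

A 7-joint arm with a two-finger parallel gripper is mounted at the origin on a cart in front of the work surface, level with it; the furniture and walls round the work are solid. World frame = base frame: x ahead of the robot, y to its left, z up, the work surface at z = 0. Lengths are in m, angles in rad, forces in N, time in s.
With the tool pointing down it reaches from about 0.425 to 0.875 m from the base axis. Payload 8.4 kg.
Tool frame: the origin (TCP) lies at the very end of the fingers, on their centre line; the grasp point (between the pads) lies 19 mm behind it (manip.tcp_to_grasp is the distance from the TCP to the grasp point, in m); z points along the fingers, y is the line along which they close (so a half turn about z gives the same grasp; the last joint's range is limited). The gripper opens to 85 mm and grips with 20 to 120 N. Pads are 22 mm wide; open, the fingers measure 114 mm over their backs; the gripper's body (76 mm by 85 mm) begins 54 mm behind the grasp point. The pads swing forward as they close: fully open they stand 13 mm farther back than shut.
Start: joints at [-1.398, 0.333, 0.04, 1.465, -0.013, 1.343, -0.059], TCP at [0.175, 0.626, 0.231] pointing down, gripper open.
Joint ranges: [-2.58, 2.58], [-0.38, 2.09], [-1.3, 1.39], [0.25, 2.4], [-1.5, 4.64], [0.08, 2.09], [-2.65, 2.65]. Speed limits (rad/s): [2.22, 2.22, 2.79, 2.79, 3.14, 3.14, 3.14].

### API

Orientations are given as a unit quaternion [w, x, y, z].
In Python, from plant import manip gives the robot as it stands.
- The arm moves only by the tool play_rows, never from a script. Its argument "commands" is a list of rows, each a list of 3 entries, a list of its own where there are three numbers: the shift along the tool's x, y, z in m, then the turn, a rotation vector about the tool's x, y, z in rad, then the closure, from 0 (fully open) to 1 (shut). In form: [[[x, y, z], [ax, ay, az], claw], ...]. A call has 1 to 12 rows; each row is the pose to reach, as a shift and turn from the pose commanded when the call began, along the tool's axes at that moment; what a row does not reach only later rows make up. A row lasts 1/8 s, in which the tool goes at most 62.5 mm and 10.7 degrees, less where a joint would pass 70% of its speed; a pose out of reach is approached as far as the arm can. A call with a gripper value outside its range is refused whole. The fingers move at their own pace and stop on an object; "newtons" is the grip in N (left out, the last holds). Time passes only in rows, so rows that repeat a pose let the fingers close. It gives the time, the measured TCP pose, the force, the opening and the grip force at its end, in the units of the state.
- manip.observe(): the state, without advancing time (a new reading comes with each control period).
- manip.snapshot(name): name is "scene" or "top" or "wrist"; returns (picture, depth): 480x640x3 uint8, blue, green, red; 480x640 float32, m along the optical axis (not along the pixel's ray), 0 where there is no reading.
- manip.camera_model(name): a dict with "camera_matrix" (3x3 intrinsics, pixels), "T" (4x4, takes a point from camera to world coordinates); the wrist camera has in their place "mount" (4x4, takes a point from camera to tool coordinates, whose origin is the TCP and whose axes are the flange's). Camera axes: x right, y up, looking along -z (the intrinsics and any distortion apply to the point x, -y, -z); pixel columns grow to the right and rows downward; lengths in m; the calibration is good to about 2 mm. A picture is of the moment at which its call begins: read the wrist's pose just before it. camera_model takes no time and is no camera call.
- manip.job_done(): hands the job in; it is judged then, once.
Trained networks look in the newest picture that a camera, given by its name, has taken for a name from the list of things; names that differ only in an ending like _2 or _b are one class to them, and where a whole thing is asked for, a point or a joint stands for the part that bears it (a point fixed in the world has none). Each returns a list of dicts, best first, with "conf" (0 to 1); they miss things now and then, are a little off and sometimes report something else, mostly with a low value. They report only what shows in the picture. A call takes as long as a camera call. They do not tell look-alikes from the thing itself.
- manip.boxes_of(camera, label): "rect" ([left, top, right, bottom] in pixels, round what is visible of it).
- manip.masks_of(camera, label): "region" (480x640 bool, what is visible of it) and "rect" ([left, top, right, bottom] in pixels, round what is visible of it).
- manip.place_of(camera, label): "location" ([column, row] in pixels: a listed point, or the origin of a listed thing).
The state is a dict: "time": time; "joint_pos": joint angles; "joint_vel": joint speeds; "joint_torque": joint torques, N m; "position": TCP position; "tcp_rot": TCP orientation; "contact_force": force on the tool from outside, world axes, zero at the start; "torque": the same for the moment, N m; "grip_width": finger opening in m; "finger_force": force on a finger pad.
Only numpy, scipy, OpenCV 4.12 (cv2) and the standard library are available. Lean on these libraries where they do the work, as an engineer would, in place of code of your own. Each camera call takes 0.05 s, during which the arm holds its last target. There are 200 camera calls.

### The job

The drill-jig bushes have come back nested inside one another. Pull them apart and hang every bush in the bush box, in the row whose slot fits its size, upright with its collar flat on the rails; when all are in, set the cover squarely over the box and press it straight down until both clips snap under the rim and it sits fully home. Leave the caliper, punch and brush where they lie.

Things in the scene. Friction and masses are not known exactly. Their poses are not given: they have to be found in the camera images.
- bush_box: bush box: open grey painted box fixed to the bench, topped by an aluminium rail plate 175 (x) by 214 (y) mm, 6 mm thick, its top face (the rails) 56 mm above the bench, with three slots along the box's x. Bushes hang anywhere along a slot, body down, collar flat on the rails. The plate's rim stands 9 mm out from the walls; the cover's clips snap under it. Origin: centre of the underside
- row_large (a point): middle of the widest slot, on the rail face: slot 54 mm wide (y), 151 mm long (x), 65 mm to the box's -y side; for large bushes (3 mm play each side)
- row_medium (a point): middle of the second slot, on the rail face: 38 mm wide (y), 151 mm long (x), 15 mm to the box's +y side; for medium bushes (3 mm play each side)
- row_small (a point): middle of the narrowest slot, on the rail face: 24 mm wide (y), 151 mm long (x), 80 mm to the box's +y side; for small bushes (3 mm play each side)
- cover_handle (a point): middle of the cover's black handle bar, 69 mm above the cover's lower edge. The bar is 14 mm wide (x), 110 mm long (y), 14 mm high, with 20 mm free below it. The hooks meet the rim when this point is about 120 mm above the bench; pressed with 8 to 20 N the clips spread and snap under the rim (one may go first) and the cover lands with this point at 105 mm (up to 107 mm when let go)
- cover_edge (a point): centre of the cover's lower edge. Grey sheet hood 184 (x) by 224 (y) mm, 190 by 230 at its flared edge, 76 mm high with handle, 0.3 to 0.45 kg, right way up on the bench at first. Its x goes along the box's x (either way round), its centre over the box's, with 1.5 mm play in x, 2 mm in y and 4 mm of flared lead-in. Seated, it is 36 mm above the bench
- clip_a (a joint): sprung clip arm in the middle of the cover's +x side, hinged at its top: 0 when hanging straight (free or snapped home), up to about 0.17 rad while its hook rides on the edge of the rim
- clip_b (a joint): the same clip arm on the cover's -x side
- large_1_mid (a point): large collared steel bush: body 48 mm across and 44 mm long, knurled collar on top 64 mm across and 14 mm thick (58 mm tall in all), through bore 36 mm; 0.45 kg. This point is on its axis, half-way up its whole height; its z is the axis, collar end up. Stands on the bench, outermost of its nest. 2 mm of play all round between bush and bore
- large_2_mid (a point): large collared steel bush: body 48 mm across and 44 mm long, knurled collar on top 64 mm across and 14 mm thick (58 mm tall in all), through bore 36 mm; 0.45 kg. This point is on its axis, half-way up its whole height; its z is the axis, collar end up. Stands on the bench, outermost of its nest, or alone if medium_2 is absent. 2 mm of play all round between bush and bore
- medium_1_mid (a point): medium collared steel bush: body 32 mm across and 40 mm long, collar on top 48 mm across and 14 mm thick (54 mm tall in all), through bore 22 mm; 0.28 kg. This point is on its axis, half-way up its whole height; its z is the axis, collar end up. At first sits in large_1's bore, collar on large_1's collar. 2 mm of play all round between bush and bore
- medium_2_mid (a point): medium collared steel bush: body 32 mm across and 40 mm long, collar on top 48 mm across and 14 mm thick (54 mm tall in all), through bore 22 mm; 0.28 kg. This point is on its axis, half-way up its whole height; its z is the axis, collar end up. If present, at first sits in large_2's bore, collar on large_2's collar. 2 mm of play all round between bush and bore
- medium_3_mid (a point): medium collared steel bush: body 32 mm across and 40 mm long, collar on top 48 mm across and 14 mm thick (54 mm tall in all), through bore 22 mm; 0.28 kg. This point is on its axis, half-way up its whole height; its z is the axis, collar end up. Stands on the bench, outermost of its nest, or alone if small_3 is absent. 2 mm of play all round between bush and bore
- small_1_mid (a point): small collared steel bush: body 18 mm across and 36 mm long, collar on top 34 mm across and 14 mm thick (50 mm tall in all), bore 10 mm; 0.13 kg. This point is on its axis, half-way up its whole height; its z is the axis, collar end up. If present, at first sits in medium_1's bore, collar on medium_1's collar. 2 mm of play all round between bush and bore
- small_3_mid (a point): small collared steel bush: body 18 mm across and 36 mm long, collar on top 34 mm across and 14 mm thick (50 mm tall in all), bore 10 mm; 0.13 kg. This point is on its axis, half-way up its whole height; its z is the axis, collar end up. If present, at first sits in medium_3's bore, collar on medium_3's collar. 2 mm of play all round between bush and bore
- caliper: vernier caliper lying on the bench, to be left alone; origin under its middle
- punch: centre punch lying on the bench, to be left alone; origin under its middle
- brush: flat bench brush lying on the bench, to be left alone; origin under its middle
There are look-alikes about, which are no part of the job. Leave any brown or green look-alike of the part that bears large_1_mid alone.

How it is judged:
By the outcome, as a careful person would: the job done as asked, in the order asked, and still so for the second after the job is handed in, with the robot touching nothing.
Of small_1, medium_2, small_3 only 1 to 3 are there at a start; the rules pass over those that are not, and their reading is None.
At some moment in a run one of cover may be knocked a few centimetres aside while the robot is not near it.
It also fails if it takes over 210 s, if anything falls off the work surface, if the arm or the gripper's body presses on something with over 40 N, if the wrist force passes 120 N, or if a joint passes its speed limit or range.

## Working session

There is one attempt and no reset: what is moved stays moved. The work goes in short steps, Python scripts to look and compute and a tool call to move; the robot and the scene stay as the last step left them, time stands still between calls to the robot, and variables do not carry over. Pictures are saved under pics/ and viewed, at most 14 in all, crops included, and the job is handed in when it is done.

Besides the shell and the picture viewer there is one more tool, called after ">>>" as name(argument=value, ...), one argument or row to a line, values as JSON. play_rows: Moves the arm, as the interface text tells. Its arguments: {"type":"object","properties":{"commands":{"type":"array"},"newtons":{"type":"number"}},"required":["commands"]}

```bash
mkdir -p pics; cat > h.py <<'E'
import numpy as np, cv2
from plant import manip
from scipy.spatial.transform import Rotation as R
def Tcam(c,st=None):
    m=manip.camera_model(c)
    if 'T' in m: return np.array(m['camera_matrix']),np.array(m['T'])
    st=st or manip.observe(); q=st['tcp_rot']; T=np.eye(4)
    T[:3,:3]=R.from_quat([q[1],q[2],q[3],q[0]]).as_matrix(); T[:3,3]=st['position']
    return np.array(m['camera_matrix']),T@np.array(m['mount'])
def cloud(c,d,st=None):
    K,T=Tcam(c,st); v,u=np.mgrid[:480,:640]
    x=(u-K[0,2])/K[0,0]*d; y=(v-K[1,2])/K[1,1]*d
    P=np.stack([x,-y,-d],-1)@T[:3,:3].T+T[:3,3]; P[d==0]=np.nan
    return P
def topix(c,p,st=None):
    K,T=Tcam(c,st); q=np.linalg.inv(T)@np.append(p,1); return K[0,0]*q[0]/-q[2]+K[0,2],K[1,1]*-q[1]/-q[2]+K[1,2]
def atz(c,px,z,st=None):
    K,T=Tcam(c,st); d=T[:3,:3]@np.array([(px[0]-K[0,2])/K[0,0],-(px[1]-K[1,2])/K[1,1],-1]); o=T[:3,3]
    return o+d*(z-o[2])/d[2]
E
python3 - <<'E'
from h import *
print(manip.tcp_to_grasp, {k:v for k,v in manip.observe().items()})
for c in ['top','scene']:
    p,d=manip.snapshot(c); cv2.imwrite(f'pics/{c}0.png',p); np.save(f'{c}0.npy',d)
    m=manip.camera_model(c); print(c,m['camera_matrix'],np.round(m['T'],3),[k for k in m])
    P=cloud(c,d)
    if c=='top':
        for l in ['bush_box','large_1_mid','medium_1_mid','small_1_mid','cover_handle','cover_edge','row_large','row_medium','row_small']:
            for r in manip.place_of(c,l):
                u,v=r['location']; print(l,round(r['conf'],2),np.round([u,v]),np.round(P[int(np.clip(v,0,479)),int(np.clip(u,0,639))],3))
E
```

```text
0.0187 {'time': 0.0, 'joint_pos': array([-1.3981841 ,  0.33391992,  0.03985387,  1.46627341, -0.01337746,
        1.34330599, -0.05849023]), 'joint_vel': array([ 6.42566256e-04, -3.11033115e-05,  1.66867449e-03, -7.77328986e-04,
       -1.90075657e-03,  1.83448462e-03,  4.42897411e-04]), 'joint_torque': array([-4.83441108e-04, -6.58551121e+01,  1.36506513e+00, -4.05567670e+01,
        1.65776338e-02,  1.27001287e-02,  1.80964214e-06]), 'position': array([0.17441068, 0.62568635, 0.23041413]), 'tcp_rot': array([-4.79089605e-05,  1.35479928e-01,  9.90779751e-01, -8.19183893e-04]), 'contact_force': array([ 0.35624421, -0.20318023, -0.03117582]), 'torque': array([-0.01340134, -0.00636022,  0.00529297]), 'finger_force': 0.0, 'grip_width': 0.08542882901085418}
top [[434.1016778    0.         325.72742338]
 [  0.         434.1016778  234.02380132]
 [  0.           0.           1.        ]] [[ 6.000e-03  9.980e-01 -6.400e-02  5.250e-01]
 [-1.000e+00  5.000e-03 -1.000e-03 -6.200e-02]
 [-1.000e-03  6.400e-02  9.980e-01  1.148e+00]
 [ 0.000e+00  0.000e+00  0.000e+00  1.000e+00]] ['camera_matrix'
[... 334 characters left out ...]
36.] [ 0.59  -0.252  0.089]
cover_handle 0.66 [302. 210.] [0.653 0.001 0.079]
cover_edge 0.72 [399. 233.] [ 0.597 -0.241  0.086]
cover_edge 0.68 [176. 196.] [0.699 0.336 0.015]
cover_edge 0.44 [398. 234.] [ 0.595 -0.239  0.083]
row_large 0.75 [219. 285.] [0.464 0.221 0.004]
row_large 0.21 [393. 303.] [ 0.423 -0.235  0.019]
row_medium 0.58 [192. 283.] [0.471 0.289 0.004]
row_small 0.63 [166. 280.] [0.479 0.355 0.012]
scene [[438.50364343   0.         320.30910021]
 [  0.         438.50364343 238.29238104]
 [  0.           0.           1.        ]] [[ 0.861  0.398 -0.317  0.158]
 [-0.509  0.667 -0.545 -0.804]
 [-0.006  0.63   0.776  1.137]
 [ 0.     0.     0.     1.   ]] ['camera_matrix', 'T']
```

View pics/top0.png

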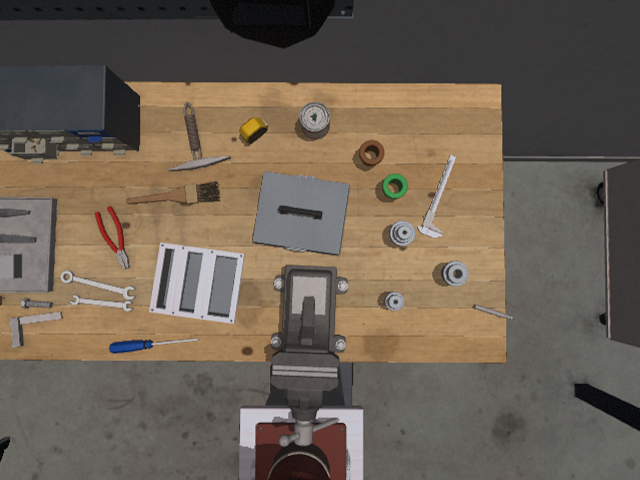

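View pics/scene0.png

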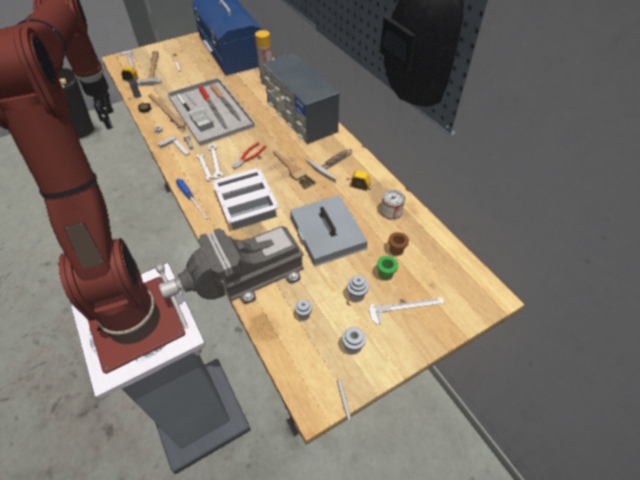

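Top view: three nests at (402,233) with three levels, (454,273) and (394,300). Brown (371,153) and green (395,186) are look-alikes. The cover is at (302,213), the box at (197,283) with its wide slot on the right, and the vise at (310,300).

```bash
cat >> h.py <<'E'
def ransac_circle(xy,r,it=400,tol=.0015):
    best=(0,None);rng=np.random.default_rng(0)
    return best
def rectfit(P,z0,z1,cx,cy,s):
    m=(P[...,2]>z0)&(P[...,2]<z1)&(abs(P[...,0]-cx)<s)&(abs(P[...,1]-cy)<s)
    mm=m.astype(np.uint8); n,l,st,_=cv2.connectedComponentsWithStats(mm)
    k=1+np.argmax(st[1:,4]); q=P[l==k]
    return cv2.minAreaRect((q[:,:2]*1000).astype(np.float32)),np.median(q[:,2]),len(q)
E
sed -i '/^def ransac/,/return best/d' h.py
python3 - <<'E'
from h import *
d=np.load('top0.npy');P=cloud('top',d)
for n,(cx,cy) in dict(n1=(.6,-.235),n2=(.485,-.37),n3=(.42,-.22)).items():
    m=(abs(P[...,0]-cx)<.06)&(abs(P[...,1]-cy)<.06)&(P[...,2]>.03); q=P[m]
    print(n,np.round(np.histogram(q[:,2],np.arange(.03,.1,.004))[0]),q[:,2].max())
    for z in (.044,.048,.052,.056,.064,.068,.078,.083):
        t=q[abs(q[:,2]-z)<.004]
        if len(t)>15:
            (c,r)=cv2.minEnclosingCircle((t[:,:2]*1000).astype(np.float32)); print('  z',z,len(t),np.round(c,1),round(r,1),np.round(t.mean(0)*1000))
print('box',rectfit(P,.05,.062,.47,.29,.16))
print('cover',rectfit(P,.036,.048,.65,0,.17))
print('handle',rectfit(P,.066,.085,.65,0,.1))
m=(abs(P[...,0]-.42)<.12)&(abs(P[...,1])<.1);print('vise',np.nanmax(P[...,2][m]))
g=P[(P[...,2]>.02)&(abs(P[...,1])<.12)&(P[...,0]<.53)&(P[...,0]>.2)];print(g.min(0),g.max(0))
b=P[(abs(P[...,2])<.008)&(P[...,0]>.5)&(P[...,0]<.8)&(abs(P[...,1])<.4)];print('bench',np.median(b[:,2]))
E
```

```text
n1 [  0   0   2   2   3  18 114  87   6  33  91  21  12  84  49   2   0] 0.09166497858572953
  z 0.052 62 [ 598.5 -252.7] 32.3 [ 600. -246.   54.]
  z 0.056 189 [ 598.4 -252.5] 32.5 [ 597. -249.   57.]
  z 0.064 42 [ 599.  -253.5] 30.9 [ 597. -247.   63.]
  z 0.068 86 [ 598.7 -253. ] 24.5 [ 598. -251.   70.]
  z 0.078 33 [ 598.  -253.2] 23.1 [ 595. -250.   77.]
  z 0.083 118 [ 598.5 -252.1] 17.3 [ 598. -252.   84.]
n2 [  3   7   4   7   9  23 116  96  14  52 161  35   0   0   0   0   0] 0.07702910208371905
  z 0.048 19 [ 499.3 -370. ] 27.8 [ 497. -375.   48.]
  z 0.052 69 [ 497.7 -385.6] 32.8 [ 500. -378.   54.]
  z 0.056 213 [ 497.7 -385.6] 32.8 [ 498. -380.   57.]
  z 0.064 44 [ 499.4 -384.5] 30.8 [ 498. -377.   64.]
  z 0.068 140 [ 497.8 -385.2] 24.0 [ 498. -384.   70.]
  z 0.078 35 [ 497.7 -383.9] 23.6 [ 497. -386.   75.]
n3 [ 1  1  2  5 12 77 54  9 39 91 13  0  0  0  0  0  0] 0.07191872876184746
  z 0.048 40 [ 427.7 -232.6] 24.3 [ 426. -224.   50.]
  z 0.052 130 [ 427.7 -232.4] 24.2 [ 429. -231.   53.]
  z 0.056 110 [ 428.  -232.6] 24.0 [ 430. -231.   54.]
  z 0.064 92 [ 427.9 -232.4] 17.4 [ 429. -232.   66.]
  z 0.068 131 [ 428.2 -232.8] 17.2 [ 428. -232.   68.]
box (((471.19000244140625, 263.29638671875), (216.23797607421875, 175.67230224609375), 82.68771362304688), np.float64(0.05595815122745351), 3350)
cover (((651.046875, 4.009132385253906), (224.52267456054688, 194.62994384765625), 81.54778289794922), np.float64(0.04172382516399953), 5967)
handle (((651.09375, 4.241329193115234), (108.68441009521484, 14.4374418258667), 81.61627197265625), np.float64(0.07468172272366247), 248)
vise 0.1782253937726993
[ 0.200032   -0.1139786   0.02011385] [0.51738932 0.07781402 0.18001739]
bench -6.559199988609432e-05
```

```bash
cat >> h.py <<'E'
def rel(x,y,z,yaw=0.,st=None):
    "tool shift+turn to reach TCP x,y,z with tool y at world angle 90deg+yaw"
    st=st or manip.observe(); q=st['tcp_rot']; A=R.from_quat([q[1],q[2],q[3],q[0]])
    B=R.from_euler('z',yaw)*R.from_quat([0,1,0,0])
    return np.round(A.inv().apply(np.array([x,y,z])-st['position']),4),np.round((A.inv()*B).as_rotvec(),4)
E
python3 - <<'E'
from h import *
for p in [(.5,.35,.32),(.62,0.,.32),(.598,-.2525,.25)]: print(rel(*p))
print(np.round(manip.camera_model('wrist')['mount'],3),manip.camera_model('wrist')['camera_matrix'])
E
```

```text
(array([-0.3877, -0.1786, -0.0887]), array([-0.    , -0.    , -0.2718]))
(array([-0.5972, -0.4835, -0.0887]), array([-0.    , -0.    , -0.2718]))
(array([-0.6438, -0.7327, -0.0187]), array([-0.    , -0.    , -0.2718]))
[[-0.001  0.956  0.292  0.074]
 [ 1.     0.001  0.     0.   ]
 [ 0.     0.292 -0.956 -0.143]
 [ 0.     0.     0.     1.   ]] [[403.70114227   0.         322.29782981]
 [  0.         403.70114227 237.63268206]
 [  0.           0.           1.        ]]
```

>>> play_rows(
  commands=[
    [[-0.388,-0.179,-0.089],[0,0,-0.272],0],
    [[-0.388,-0.179,-0.089],[0,0,-0.272],0],
    [[-0.388,-0.179,-0.089],[0,0,-0.272],0],
    [[-0.388,-0.179,-0.089],[0,0,-0.272],0],
    [[-0.388,-0.179,-0.089],[0,0,-0.272],0],
    [[-0.388,-0.179,-0.089],[0,0,-0.272],0],
    [[-0.388,-0.179,-0.089],[0,0,-0.272],0],
    [[-0.597,-0.483,-0.089],[0,0,-0.272],0],
    [[-0.597,-0.483,-0.089],[0,0,-0.272],0],
    [[-0.597,-0.483,-0.089],[0,0,-0.272],0],
    [[-0.597,-0.483,-0.089],[0,0,-0.272],0],
    [[-0.597,-0.483,-0.089],[0,0,-0.272],0],
  ],
  newtons=50,
)

```text
time: 2.05
position: [0.602, 0.052, 0.3207]
tcp_rot: [0.0, -0.0, 1.0, 0.0]
contact_force: [1.4, -0.6, 0.2]
grip_width: 0.0853
finger_force: 0.0
```

```bash
python3 - <<'E'
from h import *
s=manip.observe();print(s['time'],s['position'],s['joint_pos'],rel(.598,-.2525,.22))
E
```

```text
2.05 [0.60195939 0.05203237 0.3206616 ] [-0.53304779  0.21528201  0.45319937  1.45926422 -0.09431243  1.48787882
  1.49006909] (array([ 0.0042, -0.3046,  0.1005]), array([0.0004, 0.0007, 0.0005]))
```

>>> play_rows(
  commands=[
    [[0.004,-0.305,0.1],[0,0,0],0.4],
    [[0.004,-0.305,0.1],[0,0,0],0.4],
    [[0.004,-0.305,0.1],[0,0,0],0.4],
    [[0.004,-0.305,0.1],[0,0,0],0.4],
    [[0.004,-0.305,0.1],[0,0,0],0.4],
    [[0.004,-0.305,0.1],[0,0,0],0.4],
    [[0.004,-0.305,0.1],[0,0,0],0.4],
    [[0.004,-0.305,0.1],[0,0,0],0.4],
  ],
)

```text
time: 3.05
position: [0.5985, -0.2491, 0.2208]
tcp_rot: [0.0, -0.001, 1.0, 0.0]
contact_force: [-1.6, 0.2, -0.5]
grip_width: 0.0512
finger_force: 0.0
```

```bash
cat >> h.py <<'E'
def circ(P,cx,cy,z,r,s=.045,dz=.005):
    m=(abs(P[...,0]-cx)<s)&(abs(P[...,1]-cy)<s)&(abs(P[...,2]-z)<dz); t=P[m]
    if len(t)<15: return None
    c,rr=cv2.minEnclosingCircle((t[:,:2]*1000).astype(np.float32)); return np.round(c,1),round(rr,1),len(t),np.round(np.median(t[:,2]),4)
E
python3 - <<'E'
from h import *
s=manip.observe();print(s['position'],s['grip_width'],s['joint_pos'])
p,d=manip.snapshot('wrist');cv2.imwrite('pics/w1.png',p)
P=cloud('wrist',d,s)
for z,r in ((.058,32),(.072,24),(.086,17)): print(z,circ(P,.598,-.2525,z,r))
E
```

```text
[ 0.59854608 -0.24913943  0.22080993] 0.05121837783550738 [-0.12426694  0.37158738  0.59408818  1.50828227 -0.21215677  1.32583485
  2.06306332]
0.058 (array([ 602. , -252.9]), 32.2, 1947, np.float64(0.0584))
0.072 (array([ 602.1, -252.9]), 24.3, 1393, np.float64(0.0724))
0.086 (array([ 602.1, -252.7]), 17.4, 1647, np.float64(0.0864))
```

View pics/w1.png

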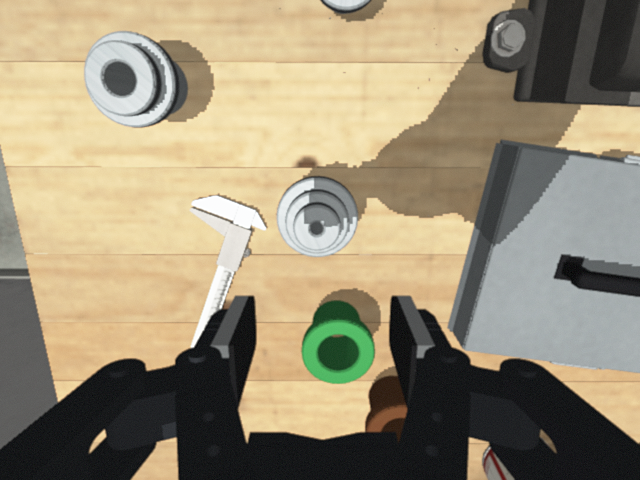

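>>> play_rows(
  commands=[
    [[-0.0015,-0.0036,0.05],[0,0,0],0.4],
    [[-0.0015,-0.0036,0.09],[0,0,0],0.4],
    [[-0.0015,-0.0036,0.09],[0,0,0],0.4],
    [[-0.0015,-0.0036,0.09],[0,0,0],0.4],
  ],
)

```text
time: 3.6
position: [0.6003, -0.2543, 0.1324]
tcp_rot: [0.001, -0.001, 1.0, -0.0]
contact_force: [-0.5, -0.2, 1.5]
grip_width: 0.0511
finger_force: 0.0
```

>>> play_rows(
  commands=[
    [[0,0.0016,0.03],[0,0,0],0.4],
    [[0,0.0016,0.058],[0,0,0],0.4],
    [[0,0.0016,0.058],[0,0,0],0.4],
    [[0,0.0016,0.058],[0,0,0],0.4],
    [[0,0.0016,0.058],[0,0,0],0.8],
    [[0,0.0016,0.058],[0,0,0],0.8],
    [[0,0.0016,0.058],[0,0,0],0.8],
    [[0,0.0016,0.058],[0,0,0],0.8],
  ],
  newtons=50,
)

```text
time: 4.6
position: [0.6003, -0.2535, 0.0746]
tcp_rot: [0.001, -0.0, 1.0, -0.0]
contact_force: [-1.5, 1.2, 8.1]
grip_width: 0.0317
finger_force: 48.8
```

>>> play_rows(
  commands=[
    [[0,0,-0.01],[0,0,0],0.8],
    [[0,0,-0.03],[0,0,0],0.8],
    [[0,0,-0.06],[0,0,0],0.8],
    [[0,0,-0.1],[0,0,0],0.8],
    [[0,0,-0.15],[0,0,0],0.8],
    [[0,0,-0.2],[0,0,0],0.8],
    [[0,0,-0.2],[0,0,0],0.8],
  ],
)

```text
time: 5.48
position: [0.6006, -0.2546, 0.2785]
tcp_rot: [0.004, 0.0, 1.0, -0.001]
contact_force: [0.6, -0.7, -1.6]
grip_width: 0.0319
finger_force: 49.7
```

```bash
python3 - <<'E'
from h import *
s=manip.observe();print(s['position'],s['grip_width'],s['contact_force'])
p,d=manip.snapshot('wrist');cv2.imwrite('pics/w2.png',p)
P=cloud('wrist',d,s)
for z,r in ((.058,32),(.072,24),(.086,17)): print(z,circ(P,.6,-.2525,z,r))
E
```

```text
[ 0.60055757 -0.25457257  0.2785446 ] 0.031885257588165475 [ 0.55110433 -0.68111395 -1.62816706]
0.058 (array([ 602.1, -252.8]), 32.4, 1537, np.float64(0.0584))
0.072 (array([ 602.2, -252.8]), 24.3, 1856, np.float64(0.0724))
0.086 None
```

View pics/w2.png

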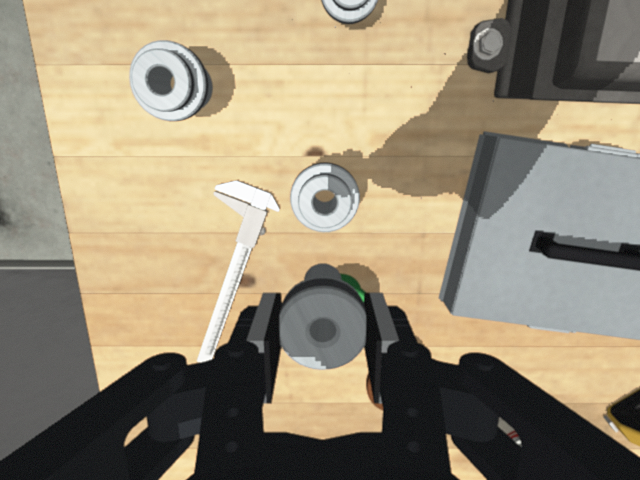

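>>> play_rows(
  commands=[
    [[0.04,0.3,0],[0,0,0],0.8],
    [[0.04,0.3,0],[0,0,0],0.8],
    [[0.04,0.3,0],[0,0,0],0.8],
    [[0.04,0.3,0],[0,0,0],0.8],
    [[0.085,0.593,0],[0,0,0],0.8],
    [[0.085,0.593,0],[0,0,0],0.8],
    [[0.085,0.593,0],[0,0,0],0.8],
    [[0.085,0.593,0],[0,0,0],0.8],
    [[0.085,0.593,0],[0,0,0],0.8],
    [[0.085,0.593,0],[0,0,0],0.8],
    [[0.085,0.593,0],[0,0,0],0.8],
    [[0.085,0.593,0],[0,0,0],0.8],
  ],
)

```text
time: 7.02
position: [0.514, 0.3389, 0.2716]
tcp_rot: [-0.0, 0.0, 1.0, -0.001]
contact_force: [0.9, -0.1, -0.8]
grip_width: 0.0316
finger_force: 49.9
```

```bash
python3 - <<'E'
from h import *
s=manip.observe();print(s['time'],s['position'],s['grip_width'],s['joint_vel'].round(3))
p,d=manip.snapshot('wrist');cv2.imwrite('pics/w3.png',p);np.save('w3.npy',d)
P=cloud('wrist',d,s)
r,z,n=rectfit(P,.05,.062,.47,.27,.2);print(r,z,n,cv2.boxPoints(r).round(1))
print(rel(.516,.338,.15))
E
```

```text
7.025 [0.51402074 0.33885501 0.27157759] 0.03163368899144208 [ 0.016 -0.012  0.015 -0.    -0.     0.    -0.002]
((474.7038269042969, 262.4689636230469), (214.78907775878906, 175.4273681640625), 82.57567596435547) 0.05655770354415848 28258 [[373.8 167.3]
 [547.8 144.6]
 [575.6 357.6]
 [401.6 380.3]]
(array([-0.0017, -0.0002,  0.1219]), array([-0.0013, -0.0004, -0.0015]))
```

View pics/w3.png

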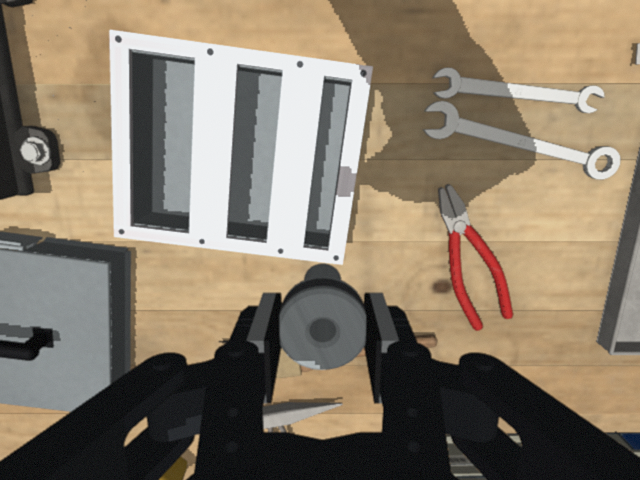

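>>> play_rows(
  commands=[
    [[-0.004,-0.001,0.06],[0,0,0],0.8],
    [[-0.004,-0.001,0.12],[0,0,0],0.8],
    [[-0.004,-0.001,0.165],[0,0,0],0.8],
    [[-0.004,-0.001,0.165],[0,0,0],0.8],
    [[-0.004,-0.001,0.165],[0,0,0],0.8],
  ],
)

```text
time: 7.7
position: [0.5194, 0.3387, 0.1095]
tcp_rot: [0.001, 0.001, 1.0, 0.001]
contact_force: [-0.6, 1.0, -0.4]
grip_width: 0.0315
finger_force: 50.0
```

>>> play_rows(
  commands=[
    [[0,-0.001,0.015],[0,0,0],0.8],
    [[0,-0.001,0.03],[0,0,0],0.8],
    [[0,-0.001,0.042],[0,0,0],0.8],
    [[0,-0.001,0.049],[0,0,0],0.8],
    [[0,-0.001,0.049],[0,0,0],0.8],
  ],
)

```text
time: 8.32
position: [0.5177, 0.3377, 0.0587]
tcp_rot: [-0.001, -0.0, 1.0, -0.0]
contact_force: [-4.6, -2.2, 7.9]
grip_width: 0.0318
finger_force: 50.7
```

>>> play_rows(
  commands=[
    [[0,0,0],[0,0,0],0.4],
    [[0,0,0],[0,0,0],0.4],
    [[0,0,0],[0,0,0],0.4],
    [[0,0,-0.03],[0,0,0],0.4],
    [[0,0,-0.09],[0,0,0],0.4],
    [[0,0,-0.15],[0,0,0],0.25],
    [[0,0,-0.21],[0,0,0],0.25],
    [[0,0,-0.22],[0,0,0],0.25],
    [[0,0,-0.22],[0,0,0],0.25],
  ],
)

```text
time: 9.45
position: [0.5182, 0.3381, 0.2786]
tcp_rot: [0.0, -0.0, 1.0, 0.0]
contact_force: [0.1, 0.5, -0.9]
grip_width: 0.0641
finger_force: 0.0
```

```bash
python3 - <<'E'
from h import *
s=manip.observe();print(s['time'],s['position'],s['grip_width'])
p,d=manip.snapshot('wrist');cv2.imwrite('pics/w4.png',p)
d2=manip.snapshot('top');cv2.imwrite('pics/t4.png',d2[0]);P=cloud('top',d2[1])
print('cover',rectfit(P,.036,.048,.65,0,.2))
P=cloud('wrist',d,s)
print(circ(P,.518,.338,.070,17,.03,.004))
print(rel(.600,-.2528,.25))
E
```

```text
9.45 [0.51822379 0.33805917 0.27858051] 0.06409991335758018
cover (((650.5117797851562, 4.339256286621094), (224.31988525390625, 193.4427490234375), 81.77754974365234), np.float64(0.04174748806993234), 5966)
(array([519.5, 338.1]), 17.2, 1062, np.float64(0.0704))
(array([-0.0824, -0.5904,  0.0272]), array([-0.0016, -0.002 ,  0.0004]))
```

>>> play_rows(
  commands=[
    [[-0.04,-0.3,0],[0,0,0],0.25],
    [[-0.04,-0.3,0],[0,0,0],0.25],
    [[-0.04,-0.3,0],[0,0,0],0.25],
    [[-0.04,-0.3,0],[0,0,0],0.25],
    [[-0.04,-0.3,0],[0,0,0],0.25],
    [[-0.082,-0.59,0.06],[0,0,0],0.25],
    [[-0.082,-0.59,0.06],[0,0,0],0.25],
    [[-0.082,-0.59,0.06],[0,0,0],0.25],
    [[-0.082,-0.59,0.06],[0,0,0],0.25],
    [[-0.082,-0.59,0.12],[0,0,0],0.25],
    [[-0.082,-0.59,0.14],[0,0,0],0.25],
    [[-0.082,-0.59,0.14],[0,0,0],0.25],
  ],
)

```text
time: 11.05
position: [0.5969, -0.2523, 0.1336]
tcp_rot: [-0.004, 0.001, 1.0, 0.001]
contact_force: [0.3, 1.1, 1.2]
grip_width: 0.0639
finger_force: 0.0
```

>>> play_rows(
  commands=[
    [[-0.003,-0.0005,0.04],[0,0,0],0.25],
    [[-0.003,-0.0005,0.065],[0,0,0],0.25],
    [[-0.003,-0.0005,0.073],[0,0,0],0.25],
    [[-0.003,-0.0005,0.073],[0,0,0],0.25],
    [[-0.003,-0.0005,0.073],[0,0,0],0.25],
    [[-0.003,-0.0005,0.073],[0,0,0],0.8],
    [[-0.003,-0.0005,0.073],[0,0,0],0.8],
    [[-0.003,-0.0005,0.073],[0,0,0],0.8],
    [[-0.003,-0.0005,0.073],[0,0,0],0.8],
  ],
  newtons=60,
)

```text
time: 12.18
position: [0.6039, -0.2533, 0.0673]
tcp_rot: [0.001, 0.0, 1.0, -0.0]
contact_force: [-2.3, 0.3, 9.7]
grip_width: 0.0435
finger_force: 59.5
```

>>> play_rows(
  commands=[
    [[0,0,0],[0,0,0],0.25],
    [[0,0,0],[0,0,0],0.25],
    [[0.003,0.0005,0.007],[0,0,0],0.25],
    [[0.003,0.0005,0.007],[0,0,0],0.25],
    [[0.003,0.0005,0.007],[0,0,0],0.25],
  ],
)

```text
time: 12.8
position: [0.6, -0.2521, 0.0582]
tcp_rot: [-0.0, -0.0, 1.0, 0.0]
contact_force: [0.6, 0.3, 1.0]
grip_width: 0.0645
finger_force: 0.0
```

>>> play_rows(
  commands=[
    [[0,-0.0005,-0.002],[0,0,0],0.25],
    [[0,-0.0005,-0.002],[0,0,0],0.8],
    [[0,-0.0005,-0.002],[0,0,0],0.8],
    [[0,-0.0005,-0.002],[0,0,0],0.8],
    [[0,-0.0005,-0.002],[0,0,0],0.8],
  ],
)

```text
time: 13.42
position: [0.6005, -0.2533, 0.0613]
tcp_rot: [0.001, 0.0, 1.0, -0.0]
contact_force: [-1.7, -0.3, 5.9]
grip_width: 0.0451
finger_force: 60.2
```

>>> play_rows(
  commands=[
    [[0,0,-0.01],[0,0,0],0.8],
    [[0,0,-0.03],[0,0,0],0.8],
    [[0,0,-0.07],[0,0,0],0.8],
    [[0,0,-0.12],[0,0,0],0.8],
    [[0,0,-0.17],[0,0,0],0.8],
    [[0,0.02,-0.22],[0,0,0],0.8],
    [[0.03,0.08,-0.22],[0,0,0],0.8],
    [[0.03,0.14,-0.22],[0,0,0],0.8],
    [[0.03,0.2,-0.22],[0,0,0],0.8],
  ],
)

```text
time: 14.55
position: [0.5695, -0.0511, 0.282]
tcp_rot: [0.001, 0.0, 1.0, 0.0]
contact_force: [0.7, -0.1, -3.6]
grip_width: 0.045
finger_force: 62.2
```

```bash
python3 - <<'E'
from h import *
s=manip.observe();print(s['time'],s['position'],s['grip_width'],s['contact_force'])
p,d=manip.snapshot('wrist');cv2.imwrite('pics/w5.png',p)
print(rel(.5294,.2708,.13))
E
```

```text
14.55 [ 0.56947807 -0.05111869  0.28202157] 0.04501382931368733 [ 0.73995638 -0.10595457 -3.58086727]
(array([0.0377, 0.3106, 0.1531]), array([0.0053, 0.0007, 0.0099]))
```

View pics/w5.png

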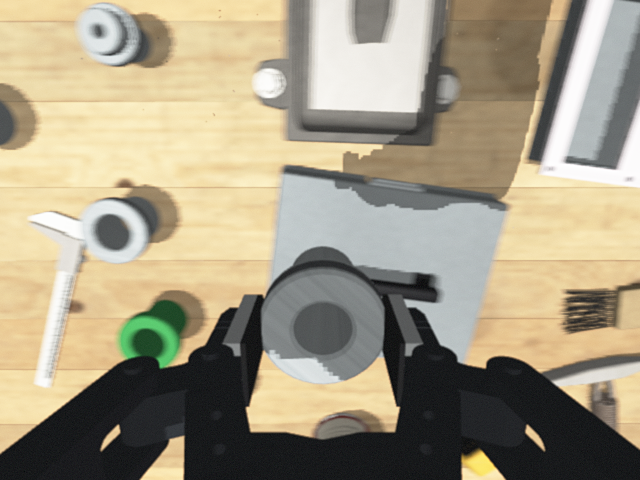

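>>> play_rows(
  commands=[
    [[0.038,0.311,0],[0,0,0],0.8],
    [[0.038,0.311,0],[0,0,0],0.8],
    [[0.038,0.311,0],[0,0,0],0.8],
    [[0.038,0.311,0],[0,0,0],0.8],
    [[0.038,0.311,0],[0,0,0],0.8],
    [[0.038,0.311,0.04],[0,0,0],0.8],
    [[0.038,0.311,0.09],[0,0,0],0.8],
    [[0.038,0.311,0.14],[0,0,0],0.8],
    [[0.038,0.311,0.155],[0,0,0],0.8],
    [[0.038,0.311,0.155],[0,0,0],0.8],
    [[0.038,0.311,0.155],[0,0,0],0.8],
  ],
)

```text
time: 15.98
position: [0.5335, 0.259, 0.1279]
tcp_rot: [0.002, 0.0, 1.0, 0.001]
contact_force: [0.7, -0.7, -1.9]
grip_width: 0.0454
finger_force: 62.5
```

>>> play_rows(
  commands=[
    [[0.004,0.0118,0],[0,0,0],0.8],
    [[0.004,0.0118,0.01],[0,0,0],0.8],
    [[0.004,0.0118,0.01],[0,0,0],0.8],
  ],
)

```text
time: 16.35
position: [0.5274, 0.2701, 0.1144]
tcp_rot: [-0.001, -0.0, 1.0, -0.0]
contact_force: [-0.7, -0.6, -3.0]
grip_width: 0.0451
finger_force: 62.4
```

>>> play_rows(
  commands=[
    [[0,0.001,0.015],[0,0,0],0.8],
    [[0,0.001,0.03],[0,0,0],0.8],
    [[0,0.001,0.042],[0,0,0],0.8],
    [[0,0.001,0.051],[0,0,0],0.8],
    [[0,0.001,0.055],[0,0,0],0.8],
    [[0,0.001,0.055],[0,0,0],0.8],
  ],
)

```text
time: 17.1
position: [0.5282, 0.2712, 0.0603]
tcp_rot: [0.0, -0.0, 1.0, -0.0]
contact_force: [0.8, 0.5, -2.1]
grip_width: 0.0455
finger_force: 62.5
```

>>> play_rows(
  commands=[
    [[0,0,0.002],[0,0,0],0.8],
    [[0,0,0.002],[0,0,0],0.3],
    [[0,0,0.002],[0,0,0],0.3],
    [[0,0,0],[0,0,0],0.3],
    [[0,0,-0.03],[0,0,0],0.3],
    [[0,0,-0.09],[0,0,0],0.3],
    [[0,0,-0.15],[0,0,0],0.0],
    [[0,0,-0.21],[0,0,0],0.0],
    [[0,0,-0.22],[0,0,0],0.0],
  ],
)

```text
time: 18.23
position: [0.5298, 0.2719, 0.2855]
tcp_rot: [0.003, 0.0, 1.0, 0.002]
contact_force: [0.8, 0.4, -0.5]
grip_width: 0.0852
finger_force: 0.0
```

```bash
python3 - <<'E'
from h import *
s=manip.observe();print(s['time'],s['position'],s['grip_width'])
p,d=manip.snapshot('wrist');P=cloud('wrist',d,s)
print(circ(P,.529,.271,.070,24,.035,.004))
print(rel(.600,-.2528,.14))
E
```

```text
18.225 [0.52976747 0.27185997 0.28553359] 0.08519272049290044
(array([530.3, 271.6]), 24.3, 1761, np.float64(0.0704))
(array([-0.07  , -0.525 ,  0.1428]), array([0.0034, 0.0047, 0.    ]))
```

>>> play_rows(
  commands=[
    [[-0.035,-0.26,0],[0,0,0],0],
    [[-0.035,-0.26,0],[0,0,0],0],
    [[-0.035,-0.26,0],[0,0,0],0],
    [[-0.035,-0.26,0],[0,0,0],0],
    [[-0.071,-0.524,0.06],[0,0,0],0],
    [[-0.071,-0.524,0.06],[0,0,0],0],
    [[-0.071,-0.524,0.06],[0,0,0],0],
    [[-0.071,-0.524,0.06],[0,0,0],0],
    [[-0.071,-0.524,0.12],[0,0,0],0],
    [[-0.071,-0.524,0.18],[0,0,0],0],
    [[-0.071,-0.524,0.18],[0,0,0],0],
    [[-0.071,-0.524,0.18],[0,0,0],0],
  ],
)

```text
time: 19.77
position: [0.5992, -0.2524, 0.1007]
tcp_rot: [-0.0, -0.0, 1.0, 0.0]
contact_force: [0.3, 0.4, 0.6]
grip_width: 0.0853
finger_force: 0.0
```

```bash
python3 - <<'E'
from h import *
s=manip.observe()
p,d=manip.snapshot('wrist')
P=cloud('wrist',d,s)
q=s['tcp_rot'];A=R.from_quat([q[1],q[2],q[3],q[0]]);t=A.inv().apply((P-s['position']).reshape(-1,3))
m=(abs(t[:,0])<.014)&(abs(t[:,1])>.038)&(abs(t[:,1])<.065)&(t[:,2]>-.06)&(t[:,2]<.03)
print(np.histogram(t[m][:,2],np.arange(-.06,.03,.004)),np.sort(t[m][:,2])[-20:])
m2=m&(t[:,2]>-.03); print(np.abs(t[m2][:,1]).min(),np.abs(t[m2][:,1]).max(),t[m2][:,0].min(),t[m2][:,0].max())
for z,r in ((.058,32),): print(z,circ(P,.6,-.2525,z,r))
E
```

```text
(array([1515,  487, 1424, 1056, 1269, 1177, 1076, 1004,  874,  792,  550,
        179,    0,    0,    0,    0,    0,    0,    0,    0,    0,    0]), array([-6.00000000e-02, -5.60000000e-02, -5.20000000e-02, -4.80000000e-02,
       -4.40000000e-02, -4.00000000e-02, -3.60000000e-02, -3.20000000e-02,
       -2.80000000e-02, -2.40000000e-02, -2.00000000e-02, -1.60000000e-02,
       -1.20000000e-02, -8.00000000e-03, -4.00000000e-03,  5.55111512e-17,
        4.00000000e-03,  8.00000000e-03,  1.20000000e-02,  1.60000000e-02,
        2.00000000e-02,  2.40000000e-02,  2.80000000e-02])) [-0.01396583 -0.01395972 -0.01395844 -0.01390888 -0.01387338 -0.01386257
 -0.0138525  -0.01384271 -0.01380317 -0.01379607 -0.01376304 -0.01375968
 -0.01365289 -0.01363582 -0.01359858 -0.01348963 -0.01339355 -0.01336945
 -0.01310772 -0.01302155]
0.04176200319372769 0.05695954946250187 -0.011739608229577444 0.011803344982365668
0.058 (array([ 602.1, -252.8]), 32.5, 8773, np.float64(0.0584))
```

>>> play_rows(
  commands=[
    [[-0.001,-0.0004,0.03],[0,0,0],0],
    [[-0.001,-0.0004,0.055],[0,0,0],0],
    [[-0.001,-0.0004,0.061],[0,0,0],0],
    [[-0.001,-0.0004,0.061],[0,0,0],0],
    [[-0.001,-0.0004,0.061],[0,0,0],0.6],
    [[-0.001,-0.0004,0.061],[0,0,0],0.6],
    [[-0.001,-0.0004,0.061],[0,0,0],0.6],
    [[-0.001,-0.0004,0.061],[0,0,0],0.6],
  ],
  newtons=80,
)

```text
time: 20.82
position: [0.6012, -0.2534, 0.042]
tcp_rot: [0.001, -0.0, 1.0, 0.0]
contact_force: [-3.9, 2.5, 13.9]
grip_width: 0.0607
finger_force: 84.7
```

>>> play_rows(
  commands=[
    [[0,0,-0.01],[0,0,0],0.6],
    [[0,0,-0.04],[0,0,0],0.6],
    [[0,0,-0.09],[0,0,0],0.6],
    [[0,0,-0.14],[0,0,0],0.6],
    [[0,0,-0.19],[0,0,0],0.6],
    [[0,0.02,-0.235],[0,0,0],0.6],
    [[0.02,0.08,-0.235],[0,0,0],0.6],
    [[0.04,0.14,-0.235],[0,0,0],0.6],
    [[0.06,0.2,-0.235],[0,0,0],0.6],
    [[0.07,0.26,-0.235],[0,0,0],0.6],
    [[0.08,0.32,-0.235],[0,0,0],0.6],
    [[0.08,0.32,-0.235],[0,0,0],0.6],
  ],
)

```text
time: 22.32
position: [0.5186, 0.0726, 0.2743]
tcp_rot: [-0.0, -0.004, 1.0, 0.001]
contact_force: [0.8, -0.4, -5.1]
grip_width: 0.0603
finger_force: 88.3
```

```bash
python3 - <<'E'
from h import *
s=manip.observe();print(s['time'],s['position'],s['grip_width'],s['contact_force'])
print(rel(.5092,.1927,.13))
E
```

```text
22.325 [0.51861496 0.07263284 0.27428322] 0.060316666873894836 [ 0.77610926 -0.36514355 -5.07619135]
(array([0.0082, 0.1199, 0.1445]), array([ 0.0017, -0.001 ,  0.009 ]))
```

>>> play_rows(
  commands=[
    [[0.01,0.06,0],[0,0,0],0.6],
    [[0.01,0.122,0],[0,0,0],0.6],
    [[0.01,0.122,0],[0,0,0],0.6],
    [[0.01,0.122,0.05],[0,0,0],0.6],
    [[0.01,0.122,0.1],[0,0,0],0.6],
    [[0.01,0.122,0.15],[0,0,0],0.6],
    [[0.01,0.122,0.155],[0,0,0],0.6],
    [[0.01,0.122,0.155],[0,0,0],0.6],
    [[0.01,0.122,0.155],[0,0,0],0.6],
  ],
)

```text
time: 23.45
position: [0.5116, 0.1891, 0.1217]
tcp_rot: [0.002, 0.0, 1.0, 0.001]
contact_force: [0.1, -0.5, -4.8]
grip_width: 0.0604
finger_force: 89.7
```

>>> play_rows(
  commands=[
    [[0,0.0033,0],[0,0,0],0.6],
    [[0,0.0033,0],[0,0,0],0.6],
    [[0,0.0033,0.01],[0,0,0],0.6],
    [[0,0.0033,0.01],[0,0,0],0.6],
  ],
)

```text
time: 23.95
position: [0.5093, 0.1917, 0.1081]
tcp_rot: [-0.001, -0.0, 1.0, -0.001]
contact_force: [0.4, 0.2, -4.7]
grip_width: 0.0601
finger_force: 89.6
```

>>> play_rows(
  commands=[
    [[0,0.001,0.015],[0,0,0],0.6],
    [[0,0.001,0.03],[0,0,0],0.6],
    [[0,0.001,0.042],[0,0,0],0.6],
    [[0,0.001,0.05],[0,0,0],0.6],
    [[0,0.001,0.055],[0,0,0],0.6],
    [[0,0.001,0.055],[0,0,0],0.6],
  ],
)

```text
time: 24.7
position: [0.5103, 0.1931, 0.0544]
tcp_rot: [0.0, -0.0, 1.0, 0.0]
contact_force: [0.2, -0.2, -4.4]
grip_width: 0.0605
finger_force: 89.7
```

>>> play_rows(
  commands=[
    [[0,0,0.003],[0,0,0],0.6],
    [[0,0,0.003],[0,0,0],0.15],
    [[0,0,0.003],[0,0,0],0.15],
    [[0,0,0.0],[0,0,0],0.15],
    [[0,0,-0.03],[0,0,0],0.15],
    [[0,0,-0.09],[0,0,0],0.15],
    [[0,0,-0.15],[0,0,0],0.15],
    [[0,0,-0.21],[0,0,0],0.25],
    [[0,0,-0.23],[0,0,0],0.25],
    [[0,0,-0.23],[0,0,0],0.25],
  ],
)

```text
time: 25.95
position: [0.5109, 0.1934, 0.2861]
tcp_rot: [0.001, -0.0, 1.0, 0.001]
contact_force: [1.0, -0.2, -1.1]
grip_width: 0.0637
finger_force: 0.0
```

```bash
python3 - <<'E'
from h import *
s=manip.observe();print(s['time'],s['position'],s['grip_width'])
p,d=manip.snapshot('wrist');P=cloud('wrist',d,s)
print(circ(P,.511,.193,.070,32,.035,.004),circ(P,.529,.271,.070,24,.03,.004))
print(rel(.4995,-.385,.14))
E
```

```text
25.95 [0.510863   0.19341068 0.28609923] 0.06370664904970746
(array([511.9, 193.6]), 32.3, 2696, np.float64(0.0704)) (array([530.2, 271.6]), 24.3, 1718, np.float64(0.0704))
(array([ 0.0109, -0.5782,  0.1441]), array([0.0004, 0.0006, 0.0002]))
```

>>> play_rows(
  commands=[
    [[-0.03,-0.29,0],[0,0,0],0.25],
    [[-0.03,-0.29,0],[0,0,0],0.25],
    [[-0.03,-0.29,0],[0,0,0],0.25],
    [[-0.03,-0.29,0],[0,0,0],0.25],
    [[-0.03,-0.29,0],[0,0,0],0.25],
    [[0.011,-0.578,0],[0,0,0],0.25],
    [[0.011,-0.578,0],[0,0,0],0.25],
    [[0.011,-0.578,0],[0,0,0],0.25],
    [[0.011,-0.578,0],[0,0,0],0.25],
    [[0.011,-0.578,0.06],[0,0,0],0.25],
    [[0.011,-0.578,0.09],[0,0,0],0.25],
    [[0.011,-0.578,0.09],[0,0,0],0.25],
  ],
)

```text
time: 27.5
position: [0.4967, -0.3839, 0.19]
tcp_rot: [-0.004, 0.001, 1.0, 0.002]
contact_force: [0.6, 0.2, 0.5]
grip_width: 0.0642
finger_force: 0.0
```

```bash
python3 - <<'E'
from h import *
s=manip.observe();print(s['time'],s['position'],s['grip_width'],s['joint_pos'])
p,d=manip.snapshot('wrist');P=cloud('wrist',d,s)
print(circ(P,.5,-.385,.072,32,.04,.005),circ(P,.5,-.385,.058,32,.04,.005));print(circ(P,.43,-.2325,.068,24,.03,.004))
E
```

```text
27.5 [ 0.49672647 -0.38391913  0.19001347] 0.06419916361212702 [-0.01304338  0.39141989  0.77994717  1.60108399 -0.28184356  1.27427491
  2.38335529]
(array([ 501.3, -386.2]), 24.3, 3129, np.float64(0.0724)) (array([ 501.3, -385.9]), 32.3, 2420, np.float64(0.0584))
(array([ 431.5, -233.3]), 17.7, 2267, np.float64(0.0683))
```

>>> play_rows(
  commands=[
    [[-0.003,-0.0015,0.05],[0,0,0],0.25],
    [[-0.003,-0.0015,0.1],[0,0,0],0.25],
    [[-0.003,-0.0015,0.118],[0,0,0],0.25],
    [[-0.003,-0.0015,0.118],[0,0,0],0.25],
    [[-0.003,-0.0015,0.118],[0,0,0],0.25],
  ],
)

```text
time: 28.18
position: [0.5034, -0.3873, 0.0788]
tcp_rot: [0.001, -0.0, 1.0, -0.001]
contact_force: [-0.7, -0.9, 0.4]
grip_width: 0.0639
finger_force: 0.0
```

>>> play_rows(
  commands=[
    [[0.003,0.0017,0.012],[0,0,0],0.25],
    [[0.003,0.0017,0.018],[0,0,0],0.25],
    [[0.003,0.0017,0.018],[0,0,0],0.25],
    [[0.003,0.0017,0.018],[0,0,0],0.7],
    [[0.003,0.0017,0.018],[0,0,0],0.7],
    [[0.003,0.0017,0.018],[0,0,0],0.7],
    [[0.003,0.0017,0.018],[0,0,0],0.7],
  ],
  newtons=60,
)

```text
time: 29.05
position: [0.4994, -0.3855, 0.0592]
tcp_rot: [0.001, 0.0, 1.0, -0.001]
contact_force: [-1.1, -1.7, 5.8]
grip_width: 0.045
finger_force: 61.4
```

>>> play_rows(
  commands=[
    [[0,0,-0.01],[0,0,0],0.7],
    [[0,0,-0.04],[0,0,0],0.7],
    [[0,0,-0.09],[0,0,0],0.7],
    [[0,0,-0.14],[0,0,0],0.7],
    [[0,0,-0.19],[0,0,0],0.7],
    [[0,0.03,-0.23],[0,0,0],0.7],
    [[-0.01,0.09,-0.23],[0,0,0],0.7],
    [[-0.02,0.15,-0.23],[0,0,0],0.7],
    [[-0.03,0.21,-0.23],[0,0,0],0.7],
    [[-0.03,0.27,-0.23],[0,0,0],0.7],
    [[-0.03,0.33,-0.23],[0,0,0],0.7],
    [[-0.03,0.39,-0.23],[0,0,0],0.7],
  ],
)

```text
time: 30.55
position: [0.5283, 0.0074, 0.2885]
tcp_rot: [-0.0, -0.0, 1.0, 0.0]
contact_force: [0.8, 0.1, -2.1]
grip_width: 0.0454
finger_force: 62.6
```

```bash
python3 - <<'E'
from h import *
s=manip.observe();print(s['time'],s['position'],s['grip_width'],s['contact_force'])
print(rel(.4749,.2779,.13))
E
```

```text
30.55 [0.52828585 0.00735069 0.2885495 ] 0.04544384269832608 [ 0.83750145  0.10311448 -2.10175346]
(array([0.0532, 0.2705, 0.1587]), array([ 0.0005, -0.0003,  0.0003]))
```

>>> play_rows(
  commands=[
    [[0.053,0.272,0],[0,0,0],0.7],
    [[0.053,0.272,0],[0,0,0],0.7],
    [[0.053,0.272,0],[0,0,0],0.7],
    [[0.053,0.272,0],[0,0,0],0.7],
    [[0.053,0.272,0],[0,0,0],0.7],
    [[0.053,0.272,0],[0,0,0],0.7],
    [[0.053,0.272,0.06],[0,0,0],0.7],
    [[0.053,0.272,0.12],[0,0,0],0.7],
    [[0.053,0.272,0.165],[0,0,0],0.7],
    [[0.053,0.272,0.165],[0,0,0],0.7],
    [[0.053,0.272,0.165],[0,0,0],0.7],
    [[0.053,0.272,0.165],[0,0,0],0.7],
  ],
)

```text
time: 32.05
position: [0.4774, 0.2779, 0.1258]
tcp_rot: [0.001, 0.0, 1.0, 0.001]
contact_force: [-0.5, -0.0, -2.4]
grip_width: 0.0452
finger_force: 62.9
```

>>> play_rows(
  commands=[
    [[0.001,0,0.02],[0,0,0],0.7],
    [[0.001,0,0.035],[0,0,0],0.7],
    [[0.001,0,0.05],[0,0,0],0.7],
    [[0.001,0,0.06],[0,0,0],0.7],
    [[0.001,0,0.066],[0,0,0],0.7],
    [[0.001,0,0.066],[0,0,0],0.7],
  ],
)

```text
time: 32.8
position: [0.4752, 0.2773, 0.0574]
tcp_rot: [-0.0, -0.0, 1.0, 0.0]
contact_force: [0.8, -0.2, -1.7]
grip_width: 0.0453
finger_force: 62.9
```

>>> play_rows(
  commands=[
    [[0,0,0.002],[0,0,0],0.7],
    [[0,0,0.002],[0,0,0],0.3],
    [[0,0,0.002],[0,0,0],0.3],
    [[0,0,0],[0,0,0],0.3],
    [[0,0,-0.03],[0,0,0],0.3],
    [[0,0,-0.09],[0,0,0],0.3],
    [[0,0,-0.15],[0,0,0],0.0],
    [[0,0,-0.21],[0,0,0],0.0],
    [[0,0,-0.23],[0,0,0],0.0],
    [[0,0,-0.23],[0,0,0],0.0],
  ],
)

```text
time: 34.05
position: [0.4758, 0.2777, 0.289]
tcp_rot: [0.001, -0.0, 1.0, 0.001]
contact_force: [0.3, 0.1, -0.6]
grip_width: 0.0852
finger_force: 0.0
```

```bash
python3 - <<'E'
from h import *
s=manip.observe();print(s['time'],s['position'],s['grip_width'])
p,d=manip.snapshot('wrist');P=cloud('wrist',d,s)
print(circ(P,.475,.278,.070,24,.027,.004))
print(rel(.4995,-.3855,.19))
E
```

```text
34.05 [0.47576456 0.27769918 0.28902382] 0.08522123875446795
(array([477.8, 277.5]), 24.2, 1718, np.float64(0.0704))
(array([-0.0242, -0.6629,  0.097 ]), array([0.0004, 0.0005, 0.0002]))
```

>>> play_rows(
  commands=[
    [[-0.06,-0.33,0],[0,0,0],0],
    [[-0.06,-0.33,0],[0,0,0],0],
    [[-0.06,-0.33,0],[0,0,0],0],
    [[-0.06,-0.33,0],[0,0,0],0],
    [[-0.06,-0.33,0],[0,0,0],0],
    [[-0.024,-0.663,0],[0,0,0],0],
    [[-0.024,-0.663,0],[0,0,0],0],
    [[-0.024,-0.663,0],[0,0,0],0],
    [[-0.024,-0.663,0],[0,0,0],0],
    [[-0.024,-0.663,0.05],[0,0,0],0],
    [[-0.024,-0.663,0.11],[0,0,0],0],
    [[-0.024,-0.663,0.16],[0,0,0],0],
  ],
)

```text
time: 35.6
position: [0.4978, -0.3839, 0.1435]
tcp_rot: [-0.001, 0.002, 1.0, -0.001]
contact_force: [1.2, 0.3, -0.2]
grip_width: 0.0853
finger_force: 0.0
```

>>> play_rows(
  commands=[
    [[0,0,0.04],[0,0,0],0],
    [[0,0,0.075],[0,0,0],0],
    [[0,0,0.075],[0,0,0],0],
    [[0,0,0.075],[0,0,0],0],
  ],
)

```text
time: 36.1
position: [0.4995, -0.3818, 0.072]
tcp_rot: [-0.0, 0.0, 1.0, -0.0]
contact_force: [-1.1, 0.4, 1.3]
grip_width: 0.0854
finger_force: 0.0
```

>>> play_rows(
  commands=[
    [[0,-0.0037,0.0],[0,0,0],0],
    [[0,-0.0037,0.015],[0,0,0],0],
    [[0,-0.0037,0.031],[0,0,0],0],
    [[0,-0.0037,0.031],[0,0,0],0],
    [[0,-0.0037,0.031],[0,0,0],0.6],
    [[0,-0.0037,0.031],[0,0,0],0.6],
    [[0,-0.0037,0.031],[0,0,0],0.6],
    [[0,-0.0037,0.031],[0,0,0],0.6],
  ],
  newtons=80,
)

```text
time: 37.1
position: [0.4998, -0.3855, 0.0417]
tcp_rot: [0.001, 0.0, 1.0, -0.0]
contact_force: [-2.7, 2.1, 8.2]
grip_width: 0.0605
finger_force: 85.2
```

>>> play_rows(
  commands=[
    [[0,0,-0.01],[0,0,0],0.6],
    [[0,0,-0.04],[0,0,0],0.6],
    [[0,0,-0.09],[0,0,0],0.6],
    [[0,0,-0.14],[0,0,0],0.6],
    [[0,0,-0.19],[0,0,0],0.6],
    [[-0.01,0.03,-0.24],[0,0,0],0.6],
    [[-0.02,0.09,-0.245],[0,0,0],0.6],
    [[-0.03,0.15,-0.245],[0,0,0],0.6],
    [[-0.03,0.21,-0.245],[0,0,0],0.6],
    [[-0.03,0.27,-0.245],[0,0,0],0.6],
    [[-0.03,0.33,-0.245],[0,0,0],0.6],
    [[-0.03,0.39,-0.245],[0,0,0],0.6],
  ],
)

```text
time: 38.6
position: [0.5289, 0.0065, 0.2858]
tcp_rot: [0.0, 0.0, 1.0, 0.0]
contact_force: [1.4, 1.5, -4.1]
grip_width: 0.0605
finger_force: 88.3
```

```bash
python3 - <<'E'
from h import *
s=manip.observe();print(s['time'],s['position'],s['grip_width'],s['contact_force'])
print(rel(.420,.2043,.12))
E
```

```text
38.6 [0.52886488 0.00652407 0.28581203] 0.06049612752454917 [ 1.37644544  1.46918246 -4.10037133]
(array([0.109 , 0.1977, 0.1659]), array([ 0.0006,  0.0005, -0.0002]))
```

>>> play_rows(
  commands=[
    [[0.03,0.198,0],[0,0,0],0.6],
    [[0.03,0.198,0],[0,0,0],0.6],
    [[0.06,0.198,0],[0,0,0],0.6],
    [[0.109,0.198,0],[0,0,0],0.6],
    [[0.109,0.198,0],[0,0,0],0.6],
    [[0.109,0.198,0.05],[0,0,0],0.6],
    [[0.109,0.198,0.1],[0,0,0],0.6],
    [[0.109,0.198,0.15],[0,0,0],0.6],
    [[0.109,0.198,0.16],[0,0,0],0.6],
    [[0.109,0.198,0.16],[0,0,0],0.6],
    [[0.109,0.198,0.16],[0,0,0],0.6],
  ],
)

```text
time: 39.98
position: [0.4219, 0.2035, 0.1275]
tcp_rot: [0.001, 0.0, 1.0, 0.001]
contact_force: [-0.3, 0.5, -4.4]
grip_width: 0.0603
finger_force: 89.8
```

>>> play_rows(
  commands=[
    [[0,0.0005,0.02],[0,0,0],0.6],
    [[0,0.0005,0.035],[0,0,0],0.6],
    [[0,0.0005,0.05],[0,0,0],0.6],
    [[0,0.0005,0.063],[0,0,0],0.6],
    [[0,0.0005,0.071],[0,0,0],0.6],
    [[0,0.0005,0.071],[0,0,0],0.6],
  ],
)

```text
time: 40.72
position: [0.4205, 0.2033, 0.0541]
tcp_rot: [-0.0, 0.0, 1.0, -0.0]
contact_force: [-0.7, 0.2, -5.6]
grip_width: 0.0607
finger_force: 89.9
```

>>> play_rows(
  commands=[
    [[0,0,0.002],[0,0,0],0.6],
    [[0,0,0.002],[0,0,0],0.15],
    [[0,0,0.002],[0,0,0],0.15],
    [[0,0,0.0],[0,0,0],0.15],
    [[0,0,-0.03],[0,0,0],0.15],
    [[0,0,-0.09],[0,0,0],0.15],
    [[0,0,-0.15],[0,0,0],0.15],
    [[-0.02,0,-0.21],[0,0,0],0.4],
    [[-0.06,0,-0.235],[0,0,0],0.4],
    [[-0.1,0,-0.235],[0,0,0],0.4],
    [[-0.1,0,-0.235],[0,0,0],0.4],
  ],
)

```text
time: 42.1
position: [0.5223, 0.2028, 0.289]
tcp_rot: [0.0, 0.001, 1.0, -0.001]
contact_force: [-0.2, 0.8, 0.0]
grip_width: 0.0511
finger_force: 0.0
```

```bash
python3 - <<'E'
from h import *
s=manip.observe();print(s['time'],s['position'],s['grip_width'])
p,d=manip.snapshot('wrist');P=cloud('wrist',d,s)
print(circ(P,.421,.204,.070,32,.035,.004),circ(P,.511,.193,.070,32,.035,.004))
print(rel(.4298,-.233,.19))
E
```

```text
42.1 [0.52234485 0.20279408 0.28901289] 0.05108605766788694
(array([423.2, 203.9]), 32.2, 3336, np.float64(0.0704)) (array([511.8, 193.7]), 32.1, 2699, np.float64(0.0704))
(array([ 0.0906, -0.436 ,  0.0996]), array([-0.0015, -0.0005, -0.0012]))
```

>>> play_rows(
  commands=[
    [[-0.01,-0.3,0],[0,0,0],0.4],
    [[-0.01,-0.3,0],[0,0,0],0.4],
    [[-0.01,-0.3,0],[0,0,0],0.4],
    [[-0.01,-0.3,0],[0,0,0],0.4],
    [[-0.01,-0.3,0],[0,0,0],0.4],
    [[0.091,-0.436,0],[0,0,0],0.4],
    [[0.091,-0.436,0],[0,0,0],0.4],
    [[0.091,-0.436,0],[0,0,0],0.4],
    [[0.091,-0.436,0.06],[0,0,0],0.4],
    [[0.091,-0.436,0.1],[0,0,0],0.4],
    [[0.091,-0.436,0.1],[0,0,0],0.4],
  ],
)

```text
time: 43.52
position: [0.4273, -0.2313, 0.1874]
tcp_rot: [-0.002, -0.0, 1.0, 0.001]
contact_force: [0.1, 0.2, 0.2]
grip_width: 0.0511
finger_force: 0.0
```

```bash
python3 - <<'E'
from h import *
s=manip.observe();print(s['time'],s['position'],s['grip_width'],s['joint_pos'])
p,d=manip.snapshot('wrist');P=cloud('wrist',d,s)
print(circ(P,.43,-.233,.068,17,.03,.005),circ(P,.43,-.233,.054,17,.04,.005))
E
```

```text
43.525 [ 0.42734016 -0.23130378  0.18737735] 0.051100366347855246 [-5.06611379e-01  1.71234550e-03  9.29924927e-01  1.94362495e+00
 -1.02775203e-03  1.20190311e+00  1.99485232e+00]
(array([ 431. , -232.8]), 17.3, 1822, np.float64(0.0684)) (array([ 431.1, -232.9]), 24.3, 1533, np.float64(0.0543))
```

>>> play_rows(
  commands=[
    [[-0.002,-0.0015,0.05],[0,0,0],0.4],
    [[-0.002,-0.0015,0.095],[0,0,0],0.4],
    [[-0.002,-0.0015,0.115],[0,0,0],0.4],
    [[-0.002,-0.0015,0.115],[0,0,0],0.4],
    [[-0.002,-0.0015,0.115],[0,0,0],0.4],
  ],
)

```text
time: 44.2
position: [0.433, -0.2344, 0.0763]
tcp_rot: [0.001, -0.0, 1.0, -0.0]
contact_force: [0.5, -0.5, -0.5]
grip_width: 0.0512
finger_force: 0.0
```

>>> play_rows(
  commands=[
    [[0.002,0.0016,0.01],[0,0,0],0.4],
    [[0.002,0.0016,0.019],[0,0,0],0.4],
    [[0.002,0.0016,0.019],[0,0,0],0.4],
    [[0.002,0.0016,0.019],[0,0,0],0.8],
    [[0.002,0.0016,0.019],[0,0,0],0.8],
    [[0.002,0.0016,0.019],[0,0,0],0.8],
    [[0.002,0.0016,0.019],[0,0,0],0.8],
  ],
  newtons=50,
)

```text
time: 45.08
position: [0.4297, -0.2328, 0.0557]
tcp_rot: [0.0, 0.0, 1.0, -0.0]
contact_force: [-1.4, -0.8, 6.6]
grip_width: 0.0317
finger_force: 49.5
```

>>> play_rows(
  commands=[
    [[0,0,-0.01],[0,0,0],0.8],
    [[0,0,-0.04],[0,0,0],0.8],
    [[0,0,-0.09],[0,0,0],0.8],
    [[0,0,-0.14],[0,0,0],0.8],
    [[-0.01,0,-0.19],[0,0,0],0.8],
    [[-0.04,0.03,-0.23],[0,0,0],0.8],
    [[-0.08,0.08,-0.23],[0,0,0],0.8],
    [[-0.1,0.14,-0.23],[0,0,0],0.8],
    [[-0.1,0.2,-0.23],[0,0,0],0.8],
    [[-0.1,0.26,-0.23],[0,0,0],0.8],
    [[-0.1,0.32,-0.23],[0,0,0],0.8],
    [[-0.1,0.38,-0.23],[0,0,0],0.8],
  ],
)

```text
time: 46.58
position: [0.5289, 0.1493, 0.2859]
tcp_rot: [0.0, 0.0, 1.0, 0.0]
contact_force: [1.1, 0.8, -1.4]
grip_width: 0.0317
finger_force: 50.0
```

```bash
python3 - <<'E'
from h import *
s=manip.observe();print(s['time'],s['position'],s['grip_width'],s['contact_force'])
print(rel(.4486,.3468,.12))
E
```

```text
46.575 [0.52890974 0.14928245 0.28588762] 0.03168863602405561 [ 1.07868394  0.78801847 -1.35285922]
(array([0.0804, 0.1975, 0.1659]), array([ 0.0003,  0.0003, -0.    ]))
```

>>> play_rows(
  commands=[
    [[0.08,0.198,0],[0,0,0],0.8],
    [[0.08,0.198,0],[0,0,0],0.8],
    [[0.08,0.198,0],[0,0,0],0.8],
    [[0.08,0.198,0],[0,0,0],0.8],
    [[0.08,0.198,0],[0,0,0],0.8],
    [[0.08,0.198,0.06],[0,0,0],0.8],
    [[0.08,0.198,0.12],[0,0,0],0.8],
    [[0.08,0.198,0.165],[0,0,0],0.8],
    [[0.08,0.198,0.165],[0,0,0],0.8],
    [[0.08,0.198,0.165],[0,0,0],0.8],
    [[0.08,0.198,0.165],[0,0,0],0.8],
  ],
)

```text
time: 47.95
position: [0.4508, 0.3462, 0.1228]
tcp_rot: [0.001, 0.0, 1.0, 0.001]
contact_force: [0.1, 0.1, -1.7]
grip_width: 0.0319
finger_force: 50.0
```

>>> play_rows(
  commands=[
    [[0,0.0005,0.02],[0,0,0],0.8],
    [[0,0.0005,0.035],[0,0,0],0.8],
    [[0,0.0005,0.048],[0,0,0],0.8],
    [[0,0.0005,0.058],[0,0,0],0.8],
    [[0,0.0005,0.063],[0,0,0],0.8],
    [[0,0.0005,0.063],[0,0,0],0.8],
  ],
)

```text
time: 48.7
position: [0.4495, 0.3459, 0.0578]
tcp_rot: [-0.0, 0.0, 1.0, 0.0]
contact_force: [-2.8, -1.9, 2.8]
grip_width: 0.0315
finger_force: 50.5
```

>>> play_rows(
  commands=[
    [[0,0,0],[0,0,0],0.45],
    [[0,0,0],[0,0,0],0.45],
    [[0,0,0],[0,0,0],0.45],
    [[0,0,-0.03],[0,0,0],0.45],
    [[0,0,-0.09],[0,0,0],0.45],
    [[0,0,-0.15],[0,0,0],0.25],
    [[-0.02,0,-0.21],[0,0,0],0.25],
    [[-0.06,0,-0.23],[0,0,0],0.25],
    [[-0.08,0,-0.23],[0,0,0],0.25],
    [[-0.08,0,-0.23],[0,0,0],0.25],
  ],
)

```text
time: 49.95
position: [0.5304, 0.3453, 0.2869]
tcp_rot: [0.0, 0.001, 1.0, -0.001]
contact_force: [-1.9, -0.6, -0.1]
grip_width: 0.064
finger_force: 0.0
```

```bash
python3 - <<'E'
from h import *
s=manip.observe();print(s['time'],s['position'],s['grip_width'])
p,d=manip.snapshot('wrist');P=cloud('wrist',d,s)
print(circ(P,.449,.346,.070,17,.025,.004))
p,d=manip.snapshot('top');P=cloud('top',d)
print('cover',rectfit(P,.036,.048,.65,0,.2));print(circ(P,.428,-.2325,.054,24))
print(rel(.4297,-.2329,.19))
E
```

```text
49.95 [0.53044592 0.34531797 0.28693976] 0.06401077663961587
(array([451.3, 346.2]), 17.3, 1214, np.float64(0.0704))
cover (((647.3379516601562, -22.56499481201172), (224.08804321289062, 194.74855041503906), 81.63990020751953), np.float64(0.04169571719869203), 5976)
(array([ 427.7, -232.3]), 24.3, 230, np.float64(0.054))
(array([ 0.099 , -0.5788,  0.0973]), array([-0.0007, -0.001 ,  0.0001]))
```

>>> play_rows(
  commands=[
    [[0,-0.4,0],[0,0,0],0.25],
    [[0,-0.4,0],[0,0,0],0.25],
    [[0,-0.4,0],[0,0,0],0.25],
    [[0,-0.4,0],[0,0,0],0.25],
    [[0,-0.4,0],[0,0,0],0.25],
    [[0,-0.4,0],[0,0,0],0.25],
    [[0.099,-0.579,0],[0,0,0],0.25],
    [[0.099,-0.579,0],[0,0,0],0.25],
    [[0.099,-0.579,0],[0,0,0],0.25],
    [[0.099,-0.579,0.06],[0,0,0],0.25],
    [[0.099,-0.579,0.12],[0,0,0],0.25],
    [[0.099,-0.579,0.17],[0,0,0],0.25],
  ],
)

```text
time: 51.55
position: [0.4298, -0.232, 0.1156]
tcp_rot: [0.001, -0.0, 1.0, 0.001]
contact_force: [1.2, 1.1, -0.9]
grip_width: 0.0639
finger_force: 0.0
```

>>> play_rows(
  commands=[
    [[0,0,0.01],[0,0,0],0.25],
    [[0,0,0.03],[0,0,0],0.25],
    [[0,0,0.03],[0,0,0],0.25],
  ],
)

```text
time: 51.92
position: [0.4306, -0.2324, 0.088]
tcp_rot: [-0.0, -0.0, 1.0, 0.0]
contact_force: [-0.2, -0.3, 0.9]
grip_width: 0.0641
finger_force: 0.0
```

>>> play_rows(
  commands=[
    [[0,-0.0005,0.025],[0,0,0],0.25],
    [[0,-0.0005,0.042],[0,0,0],0.25],
    [[0,-0.0005,0.0465],[0,0,0],0.25],
    [[0,-0.0005,0.0465],[0,0,0],0.25],
    [[0,-0.0005,0.0465],[0,0,0],0.7],
    [[0,-0.0005,0.0465],[0,0,0],0.7],
    [[0,-0.0005,0.0465],[0,0,0],0.7],
    [[0,-0.0005,0.0465],[0,0,0],0.7],
  ],
  newtons=60,
)

```text
time: 52.92
position: [0.4317, -0.2336, 0.0425]
tcp_rot: [0.001, -0.0, 1.0, 0.0]
contact_force: [-3.9, 2.9, 15.3]
grip_width: 0.0448
finger_force: 58.9
```

>>> play_rows(
  commands=[
    [[0,0,-0.01],[0,0,0],0.7],
    [[0,0,-0.04],[0,0,0],0.7],
    [[0,0,-0.09],[0,0,0],0.7],
    [[0,0,-0.14],[0,0,0],0.7],
    [[-0.01,0,-0.19],[0,0,0],0.7],
    [[-0.04,0.03,-0.24],[0,0,0],0.7],
    [[-0.08,0.08,-0.245],[0,0,0],0.7],
    [[-0.1,0.14,-0.245],[0,0,0],0.7],
    [[-0.1,0.2,-0.245],[0,0,0],0.7],
    [[-0.1,0.26,-0.245],[0,0,0],0.7],
    [[-0.1,0.32,-0.245],[0,0,0],0.7],
    [[-0.1,0.38,-0.245],[0,0,0],0.7],
  ],
)

```text
time: 54.42
position: [0.53, 0.148, 0.2866]
tcp_rot: [0.0, 0.0, 1.0, 0.0]
contact_force: [1.4, -0.2, -3.3]
grip_width: 0.0453
finger_force: 62.4
```

```bash
python3 - <<'E'
from h import *
s=manip.observe();print(s['time'],s['position'],s['grip_width'],s['contact_force'])
print(rel(.4190,.2852,.12))
E
```

```text
54.425 [0.52999872 0.14796478 0.2865567 ] 0.04534165621775469 [ 1.38825675 -0.22548737 -3.25509515]
(array([0.1112, 0.1371, 0.1665]), array([ 0.0004,  0.0005, -0.0005]))
```

>>> play_rows(
  commands=[
    [[0.11,0.137,0],[0,0,0],0.7],
    [[0.11,0.137,0],[0,0,0],0.7],
    [[0.11,0.137,0],[0,0,0],0.7],
    [[0.11,0.137,0],[0,0,0],0.7],
    [[0.11,0.137,0],[0,0,0],0.7],
    [[0.11,0.137,0.06],[0,0,0],0.7],
    [[0.11,0.137,0.12],[0,0,0],0.7],
    [[0.11,0.137,0.16],[0,0,0],0.7],
    [[0.11,0.137,0.16],[0,0,0],0.7],
    [[0.11,0.137,0.16],[0,0,0],0.7],
  ],
)

```text
time: 55.68
position: [0.422, 0.2833, 0.1277]
tcp_rot: [0.001, 0.001, 1.0, 0.001]
contact_force: [0.5, 1.1, -2.3]
grip_width: 0.0451
finger_force: 62.8
```

>>> play_rows(
  commands=[
    [[0.0,0.0015,0.02],[0,0,0],0.7],
    [[0.0,0.0015,0.03],[0,0,0],0.7],
    [[0.0,0.0015,0.043],[0,0,0],0.7],
    [[0.0,0.0015,0.055],[0,0,0],0.7],
    [[0.0,0.0015,0.066],[0,0,0],0.7],
    [[0.0,0.0015,0.067],[0,0,0],0.7],
    [[0.0,0.0015,0.067],[0,0,0],0.7],
  ],
)

```text
time: 56.55
position: [0.4205, 0.2849, 0.0587]
tcp_rot: [-0.0, -0.0, 1.0, -0.0]
contact_force: [-0.1, -0.6, -0.1]
grip_width: 0.0452
finger_force: 63.0
```

>>> play_rows(
  commands=[
    [[0,0,0.001],[0,0,0],0.7],
    [[0,0,0.001],[0,0,0],0.3],
    [[0,0,0.001],[0,0,0],0.3],
    [[0,0,0],[0,0,0],0.3],
    [[0,0,-0.03],[0,0,0],0.3],
    [[0,0,-0.09],[0,0,0],0.3],
    [[0,0,-0.15],[0,0,0],0.3],
    [[-0.04,0,-0.21],[0,0,0],0.5],
    [[-0.09,0,-0.24],[0,0,0],0.5],
    [[-0.13,0,-0.24],[0,0,0],0.5],
    [[-0.13,0,-0.24],[0,0,0],0.5],
  ],
)

```text
time: 57.92
position: [0.5528, 0.284, 0.298]
tcp_rot: [0.0, 0.001, 1.0, -0.001]
contact_force: [-0.3, -0.5, -0.6]
grip_width: 0.0427
finger_force: 0.0
```

```bash
python3 - <<'E'
from h import *
s=manip.observe();print(s['time'],s['position'],s['grip_width'])
p,d=manip.snapshot('wrist');cv2.imwrite('pics/w6.png',p)
p,d=manip.snapshot('top');P=cloud('top',d)
print('box',rectfit(P,.05,.062,.47,.27,.16))
print('cover',rectfit(P,.036,.048,.65,-.02,.2));print('h',rectfit(P,.066,.085,.65,-.02,.1))
print(rel(.63,.12,.29,np.radians(-98.2)),rel(.649,-.0225,.29,np.radians(-98.2)))
E
```

```text
57.925 [0.55283638 0.28400647 0.29803437] 0.042697384401823184
box (((471.00762939453125, 262.76177978515625), (215.4524383544922, 175.66160583496094), 82.57164001464844), np.float64(0.05594722488599935), 2812)
cover (((646.8665771484375, -22.553558349609375), (224.08792114257812, 194.9344482421875), 81.8591079711914), np.float64(0.04167045196590913), 5964)
h (((647.0466918945312, -22.72988510131836), (108.81291961669922, 14.318717956542969), 81.97956085205078), np.float64(0.07524903603104272), 251)
(array([-0.0797, -0.1646,  0.0084]), array([-1.6000e-03,  6.0000e-04,  1.7132e+00])) (array([-0.0988, -0.3071,  0.0085]), array([-1.6000e-03,  6.0000e-04,  1.7132e+00]))
```

View pics/w6.png

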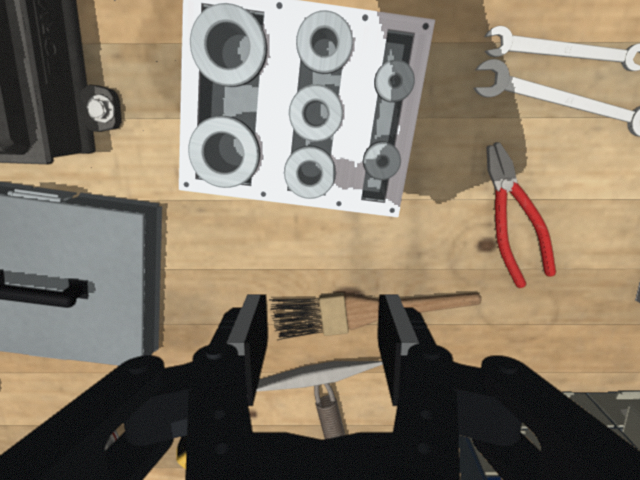

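All seven bushes hang in their rows (two large on the left, three medium in the middle, two small on the right). Now the cover.

>>> play_rows(
  commands=[
    [[-0.099,-0.307,0.008],[0,0,1.713],0.5],
    [[-0.099,-0.307,0.008],[0,0,1.713],0.5],
    [[-0.099,-0.307,0.008],[0,0,1.713],0.5],
    [[-0.099,-0.307,0.008],[0,0,1.713],0.5],
    [[-0.099,-0.307,0.008],[0,0,1.713],0.5],
    [[-0.099,-0.307,0.008],[0,0,1.713],0.5],
    [[-0.099,-0.307,0.008],[0,0,1.713],0.5],
    [[-0.099,-0.307,0.008],[0,0,1.713],0.5],
    [[-0.099,-0.307,0.008],[0,0,1.713],0.5],
    [[-0.099,-0.307,0.008],[0,0,1.713],0.5],
    [[-0.099,-0.307,0.008],[0,0,1.713],0.5],
    [[-0.099,-0.307,0.008],[0,0,1.713],0.5],
  ],
)

```text
time: 59.52
position: [0.6493, -0.0218, 0.291]
tcp_rot: [-0.0, 0.755, 0.656, 0.0]
contact_force: [0.6, 0.0, -0.7]
grip_width: 0.0428
finger_force: 0.0
```

```bash
python3 - <<'E'
from h import *
s=manip.observe();print(s['time'],s['position'],s['grip_width'],s['joint_pos'].round(2))
p,d=manip.snapshot('wrist');cv2.imwrite('pics/w7.png',p);P=cloud('wrist',d,s)
print('cover',rectfit(P,.036,.048,.65,-.02,.2));print('h',rectfit(P,.066,.085,.65,-.02,.1))
print(rel(.6485,-.0225,.12,np.radians(-98.2)))
E
```

```text
59.525 [ 0.64934446 -0.02176779  0.29098583] 0.04277717150676104 [-0.82  0.52  1.17  1.41 -0.47  1.52  0.19]
cover (((650.668212890625, -22.55736541748047), (224.19171142578125, 193.63400268554688), 81.79874420166016), np.float64(0.04252353420300248), 40491)
h (((651.4723510742188, -22.040618896484375), (108.84878540039062, 13.512189865112305), 81.77609252929688), np.float64(0.07604766349923814), 1800)
(array([-0.0008, -0.0008,  0.171 ]), array([-0.    , -0.0006,  0.0031]))
```

>>> play_rows(
  commands=[
    [[0,0.0017,0.06],[0,0,0.003],0.5],
    [[0,0.0017,0.12],[0,0,0.003],0.5],
    [[0,0.0017,0.18],[0,0,0.003],0.5],
    [[0,0.0017,0.205],[0,0,0.003],0.5],
    [[0,0.0017,0.205],[0,0,0.003],0.5],
    [[0,0.0017,0.205],[0,0,0.003],0.5],
  ],
)

```text
time: 60.32
position: [0.652, -0.0226, 0.0874]
tcp_rot: [0.001, 0.756, 0.654, 0.001]
contact_force: [-0.4, -0.6, 0.6]
grip_width: 0.0427
finger_force: 0.0
```

```bash
python3 - <<'E'
from h import *
s=manip.observe();print(s['time'],s['position'],s['joint_pos'].round(2))
print(rel(.651,-.0223,.052,np.radians(-98.2)))
E
```

```text
60.325 [ 0.65202584 -0.02256317  0.08743518] [-0.76  0.67  1.04  1.66 -0.61  1.18  0.28]
(array([ 0.0001, -0.0011,  0.0354]), array([ 0.0018, -0.0002, -0.0015]))
```

>>> play_rows(
  commands=[
    [[0,-0.001,0.02],[0,0,0],0.5],
    [[0,-0.001,0.034],[0,0,0],0.5],
    [[0,-0.001,0.034],[0,0,0],0.5],
    [[0,-0.001,0.034],[0,0,0],0.5],
    [[0,-0.001,0.034],[0,0,0],1],
    [[0,-0.001,0.034],[0,0,0],1],
    [[0,-0.001,0.034],[0,0,0],1],
    [[0,-0.001,0.034],[0,0,0],1],
    [[0,-0.001,0.034],[0,0,0],1],
  ],
  newtons=100,
)

```text
time: 61.45
position: [0.6506, -0.0221, 0.0526]
tcp_rot: [0.0, 0.756, 0.654, 0.0]
contact_force: [-1.2, 0.6, 5.2]
grip_width: 0.0119
finger_force: 97.9
```

>>> play_rows(
  commands=[
    [[0,0,-0.005],[0,0,0],1],
    [[0,0,-0.015],[0,0,0],1],
    [[0,0,-0.04],[0,0,0],1],
    [[0,0,-0.08],[0,0,0],1],
    [[0,0,-0.12],[0,0,0],1],
    [[0,0,-0.16],[0,0,0],1],
    [[0,0,-0.2],[0,0,0],1],
    [[0,0,-0.23],[0,0,0],1],
    [[0,0,-0.23],[0,0,0],1],
    [[0,0,-0.23],[0,0,0],1],
  ],
)

```text
time: 62.7
position: [0.6497, -0.0219, 0.2808]
tcp_rot: [-0.001, 0.757, 0.654, -0.0]
contact_force: [0.3, 0.1, -4.6]
grip_width: 0.0121
finger_force: 98.0
```

```bash
python3 - <<'E'
from h import *
s=manip.observe();print(s['time'],s['position'],s['contact_force'],s['torque'],s['joint_pos'].round(2))
p,d=manip.snapshot('scene');cv2.imwrite('pics/s8.png',p)
p,d=manip.snapshot('wrist');P=cloud('wrist',d,s); cv2.imwrite('pics/w8.png',p)
q=s['tcp_rot'];A=R.from_quat([q[1],q[2],q[3],q[0]]);t=A.inv().apply((P-s['position']).reshape(-1,3))
m=(abs(t[:,2]-.0104)<.006)&(abs(t[:,0])<.14)&(abs(t[:,1])<.12)
a=t[m];print(len(a),np.linalg.lstsq(np.c_[a[:,:2],np.ones(len(a))],a[:,2],rcond=None)[0],cv2.minAreaRect((a[:,:2]*1000).astype(np.float32)))
print(rel(.4747,.2625,.2826,np.radians(-97.4)))
E
```

```text
62.7 [ 0.64971034 -0.0218933   0.28078827] [ 0.32361731  0.12242465 -4.62843434] [-0.02098648  0.04517441 -0.05861166] [-0.81  0.52  1.16  1.43 -0.48  1.5   0.19]
161410 [-0.00010102  0.0004882   0.01013538] ((12.923469543457031, 0.1357421875), (198.9053192138672, 192.83871459960938), 0.12695097923278809)
(array([ 0.2561, -0.2141, -0.0019]), array([-0.0022,  0.0002, -0.0159]))
```

View pics/w8.png

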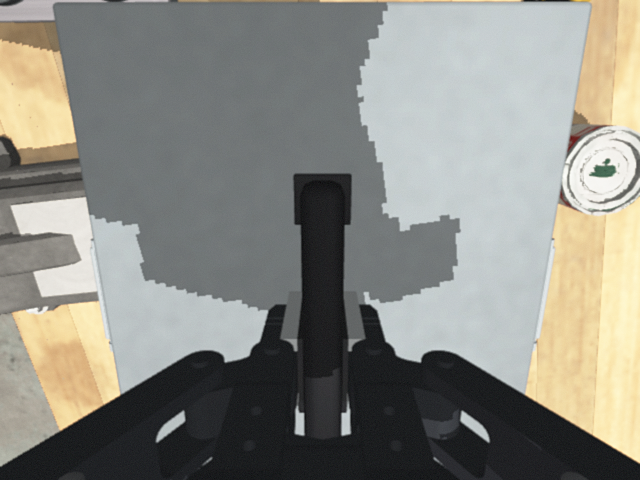

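>>> play_rows(
  commands=[
    [[0.256,0,-0.005],[0,0,0],1],
    [[0.256,0,-0.005],[0,0,-0.016],1],
    [[0.256,0,-0.005],[0,0,-0.016],1],
    [[0.256,0,-0.005],[0,0,-0.016],1],
    [[0.256,-0.1,-0.005],[0,0,-0.016],1],
    [[0.256,-0.15,-0.005],[0,0,-0.016],1],
    [[0.256,-0.214,-0.005],[0,0,-0.016],1],
    [[0.256,-0.214,-0.005],[0,0,-0.016],1],
    [[0.256,-0.214,-0.005],[0,0,-0.016],1],
    [[0.256,-0.214,-0.005],[0,0,-0.016],1],
    [[0.256,-0.214,-0.005],[0,0,-0.016],1],
  ],
)

```text
time: 64.18
position: [0.4766, 0.2608, 0.2868]
tcp_rot: [0.001, 0.752, 0.659, -0.0]
contact_force: [-0.5, -0.9, -2.4]
grip_width: 0.0122
finger_force: 98.8
```

```bash
python3 - <<'E'
from h import *
s=manip.observe();print(s['time'],s['position'],s['contact_force'],s['joint_pos'].round(2))
print(rel(.4747,.2625,.15,np.radians(-97.4)))
E
```

```text
64.175 [0.47659811 0.26081148 0.28679231] [-0.50431343 -0.89254746 -2.41824597] [-1.75  0.21  1.35  1.68 -0.21  1.41 -0.5 ]
(array([ 0.0016, -0.0022,  0.1368]), array([ 0.0011,  0.0013, -0.0028]))
```

>>> play_rows(
  commands=[
    [[0.0016,-0.0022,0.04],[0,0,-0.003],1],
    [[0.0016,-0.0022,0.08],[0,0,-0.003],1],
    [[0.0016,-0.0022,0.12],[0,0,-0.003],1],
    [[0.0016,-0.0022,0.145],[0,0,-0.003],1],
    [[0.0016,-0.0022,0.145],[0,0,-0.003],1],
    [[0.0016,-0.0022,0.145],[0,0,-0.003],1],
    [[0.0016,-0.0022,0.145],[0,0,-0.003],1],
  ],
)

```text
time: 65.05
position: [0.4745, 0.2641, 0.143]
tcp_rot: [0.0, 0.75, 0.661, 0.001]
contact_force: [0.7, 0.3, -2.0]
grip_width: 0.012
finger_force: 98.9
```

```bash
python3 - <<'E'
from h import *
s=manip.observe();print(s['time'],s['position'],s['contact_force'],s['joint_pos'].round(2))
print(rel(.4747,.2625,.1036,np.radians(-97.4)))
E
```

```text
65.05 [0.47446152 0.26406641 0.14299616] [ 0.68938285  0.29040404 -1.95815015] [-1.58  0.36  1.2   1.88 -0.37  1.15 -0.37]
(array([-0.0016,  0.0004,  0.0394]), array([ 0.0013, -0.001 ,  0.0025]))
```

>>> play_rows(
  commands=[
    [[-0.0015,0.0004,0.008],[0,0,0.002],1],
    [[-0.0015,0.0004,0.016],[0,0,0.002],1],
    [[-0.0015,0.0004,0.024],[0,0,0.002],1],
    [[-0.0015,0.0004,0.03],[0,0,0.002],1],
    [[-0.0015,0.0004,0.03],[0,0,0.002],1],
    [[-0.0015,0.0004,0.03],[0,0,0.002],1],
  ],
)

```text
time: 65.8
position: [0.4738, 0.2624, 0.112]
tcp_rot: [0.0, 0.751, 0.66, 0.0]
contact_force: [0.3, -0.0, -2.4]
grip_width: 0.0124
finger_force: 98.8
```

```bash
python3 - <<'E'
from h import *
s=manip.observe();print(s['time'],s['position'],s['contact_force'],s['torque'],rel(.4747,.2625,.1036,np.radians(-97.4)))
p,d=manip.snapshot('scene');cv2.imwrite('pics/s9.png',cv2.resize(p[130:330,120:460],None,fx=2.2,fy=2.2))
E
```

```text
65.8 [0.47383383 0.26244036 0.11200316] [ 0.25979666 -0.0266838  -2.3882481 ] [ 0.02941881 -0.02305243  0.01738743] (array([0.0002, 0.0008, 0.0084]), array([0.0002, 0.    , 0.001 ]))
```

View pics/s9.png

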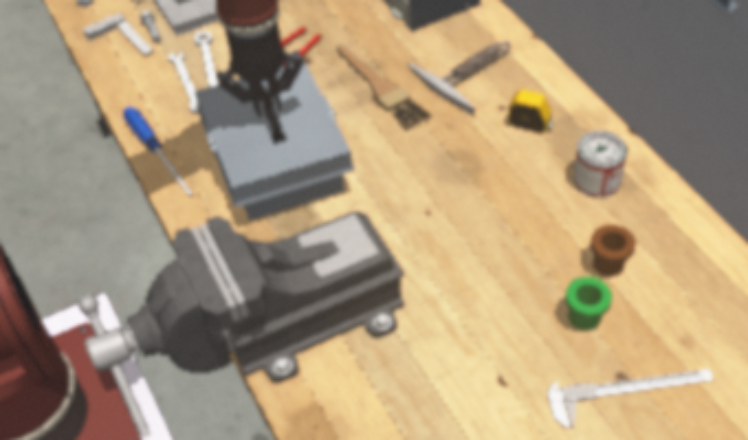

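>>> play_rows(
  commands=[
    [[0,0.0007,0.002],[0,0,0.001],1],
    [[0,0.0007,0.004],[0,0,0.001],1],
    [[0,0.0007,0.006],[0,0,0.001],1],
    [[0,0.0007,0.0075],[0,0,0.001],1],
    [[0,0.0007,0.0075],[0,0,0.001],1],
  ],
)

```text
time: 66.47
position: [0.4743, 0.2624, 0.1042]
tcp_rot: [0.0, 0.751, 0.66, -0.0]
contact_force: [0.1, 0.7, -3.5]
grip_width: 0.012
finger_force: 98.8
```

>>> play_rows(
  commands=[
    [[0,0,0.002],[0,0,0],1],
    [[0,0,0.003],[0,0,0],1],
    [[0,0,0.003],[0,0,0],1],
    [[0,0,0.003],[0,0,0],1],
  ],
)

```text
time: 66.97
position: [0.4747, 0.2625, 0.1017]
tcp_rot: [0.0, 0.751, 0.66, 0.0]
contact_force: [-1.4, -0.8, 3.8]
grip_width: 0.012
finger_force: 99.8
```

Hooks are meeting the rim (about +7 N relative). Keep pressing in small steps.

>>> play_rows(
  commands=[
    [[0,0,0.001],[0,0,0],1],
    [[0,0,0.002],[0,0,0],1],
    [[0,0,0.003],[0,0,0],1],
    [[0,0,0.003],[0,0,0],1],
  ],
)

```text
time: 67.47
position: [0.4755, 0.2627, 0.0995]
tcp_rot: [0.0, 0.751, 0.66, 0.001]
contact_force: [-0.7, -1.7, 11.5]
grip_width: 0.0119
finger_force: 101.1
```

>>> play_rows(
  commands=[
    [[0,0,0.001],[0,0,0],1],
    [[0,0,0.002],[0,0,0],1],
    [[0,0,0.003],[0,0,0],1],
    [[0,0,0.003],[0,0,0],1],
  ],
)

```text
time: 67.97
position: [0.4742, 0.2625, 0.0952]
tcp_rot: [-0.0, 0.751, 0.66, -0.0]
contact_force: [0.9, 1.6, -1.3]
grip_width: 0.0117
finger_force: 99.3
```

Snapped past; continue to the seat.

>>> play_rows(
  commands=[
    [[0,0,0.002],[0,0,0],1],
    [[0,0,0.004],[0,0,0],1],
    [[0,0,0.006],[0,0,0],1],
    [[0,0,0.006],[0,0,0],1],
    [[0,0,0.006],[0,0,0],1],
  ],
)

```text
time: 68.6
position: [0.4741, 0.2623, 0.0892]
tcp_rot: [-0.0, 0.751, 0.66, -0.0]
contact_force: [-0.3, 1.0, -3.4]
grip_width: 0.0123
finger_force: 98.9
```

>>> play_rows(
  commands=[
    [[0,0,0.001],[0,0,0],1],
    [[0,0,0.002],[0,0,0],1],
    [[0,0,0.003],[0,0,0],1],
    [[0,0,0.003],[0,0,0],1],
  ],
)

```text
time: 69.1
position: [0.4744, 0.2624, 0.0885]
tcp_rot: [-0.001, 0.751, 0.66, -0.0]
contact_force: [-13.8, -5.6, 31.2]
grip_width: 0.0118
finger_force: 104.0
```

>>> play_rows(
  commands=[
    [[0,0,-0.0025],[0,0,0],1],
    [[0,0,-0.0025],[0,0,0],0.5],
    [[0,0,-0.0025],[0,0,0],0.5],
    [[0,0,-0.0025],[0,0,0],0.5],
    [[0,0,-0.03],[0,0,0],0.5],
    [[0,0,-0.08],[0,0,0],0.5],
    [[0,0,-0.12],[0,0,0],0.5],
    [[0,0,-0.12],[0,0,0],0.5],
  ],
)

```text
time: 70.1
position: [0.4759, 0.2631, 0.2089]
tcp_rot: [-0.0, 0.751, 0.66, 0.002]
contact_force: [0.4, -0.6, 0.2]
grip_width: 0.0427
finger_force: 0.0
```

```bash
python3 - <<'E'
from h import *
s=manip.observe();print(s['time'],s['position'],s['contact_force'],s['joint_pos'].round(2))
p,d=manip.snapshot('wrist');P=cloud('wrist',d,s);cv2.imwrite('pics/w10.png',p)
print('cover',rectfit(P,.07,.086,.47,.26,.2));print('h',rectfit(P,.1,.12,.47,.26,.1))
m=(abs(P[...,2]-.078)<.008)&(abs(P[...,0]-.474)<.09)&(abs(P[...,1]-.26)<.11);a=P[m];print(np.linalg.lstsq(np.c_[a[:,:2]-[.474,.262],np.ones(len(a))],a[:,2],rcond=None)[0])
E
```

```text
70.1 [0.47587101 0.26310012 0.20886055] [ 0.41576623 -0.59381729  0.18596639] [-1.67  0.28  1.28  1.8  -0.28  1.27 -0.44]
cover (((474.8670654296875, 262.23675537109375), (224.27781677246094, 196.36766052246094), 83.06957244873047), np.float64(0.07859084591571025), 71589)
h (((474.8497619628906, 262.6681213378906), (109.09841918945312, 13.977977752685547), 82.80953979492188), np.float64(0.11213987321141428), 3679)
[ 0.00021849 -0.00017349  0.0786175 ]
```

View pics/w10.png

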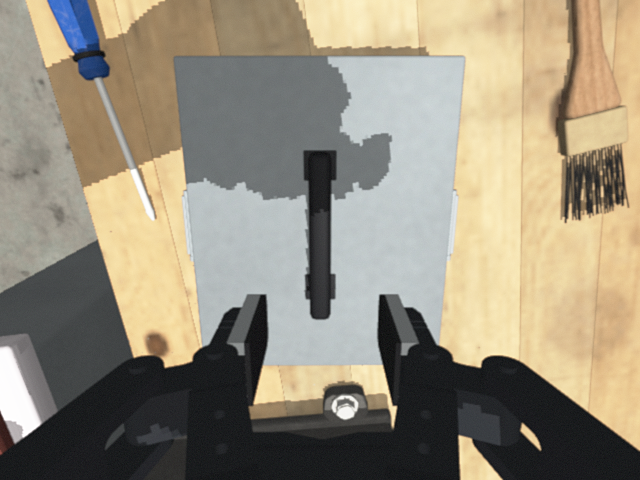

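```bash
python3 -c "
from plant import manip
print(manip.job_done())"
```

```text
the job is handed in; nothing more can be done
None
```

All seven bushes hang in their matching rows, the cover is pressed fully home, and the job was handed in at about 70 s. The clips' snap was judged from the press force dropping away and the handle sitting at 105 mm, not from a close look at the hooks.

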